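Load the jar carrier and lock it with the ratchet keeper

TASK

Pull the empty tray carrier back along its slide until it is fully home at the near end stop, and leave it there while you stand every blue paint jar and small brown bottle from along the front edge of the bench upright in its tray. Then push the loaded carrier on until it clicks in at the middle station, and only after that turn the ratchet knob clockwise until its pawl catches with the pointer at the red-headed pin, so that the yellow bar keeps the jars in. Leave the crockery and dishes standing round about where they are.

Things in the scene. Friction and masses are not known exactly. Their poses are not given: they have to be found in the camera images.
- carrier (a joint): position in m of the wooden tray carrier on its slide: 0 = fully home at the near end stop, 0.050 = middle station, 0.092 = far station, 0.100 = far end stop. A sprung plunger clicks in at 0, 0.050 and 0.092 (about 6 N to push in or out; draws it in from 4 mm either side); elsewhere it slides with 1 N. Starts empty between the middle and far stations
- tray (a point): middle of the cork floor of the carrier's tray, 32 mm above the bench, moving with it; x along the slide, away from the robot (the way carrier values grow), z up. The open tray measures 207 mm (x) by 56 mm (y) inside, its rim stands 18 mm above this floor; four jars fit in one row along x, about 51 mm apart
- carrier_handle (a point): grip point on the black upright fin by which the carrier is pushed and pulled: 12 mm thick along the slide (x of this point), 36 mm wide across it, its top 17 mm above this point, 75 mm above the bench; on the carrier's far end, 138 mm beyond the tray's middle
- dial (a joint): angle in rad of the ratchet knob, growing clockwise seen from above; 0 at the start. When let go, a return spring (0.05 to 0.17 N m) turns it back until the sprung pawl catches the next tooth below: teeth at 0, 0.524, 1.047, 1.571, 2.094, 2.618, 3.142; stop at 3.5. Turn about 0.12 rad past a tooth and let go to catch it. The pawl holds between strokes
- dial_grip (a point): grip point on the knob's axis, 80 mm above the bench: a black upright bar 46 mm long, 14 mm thick, 32 mm tall (top 12 mm above this point). The axes turn with the knob; the bar's length, and the black pointer under it, lie 60 degrees clockwise (seen from above) of this point's x axis
- pointer (a point): point 52 mm from the knob's axis in line with the black pointer (whose tip reaches 44 mm), 56 mm above the bench; it passes over the setting pins as the knob turns clockwise
- release_pin (a point): orange upright pin, 10 mm across, on the tail of the brass pawl, 22 to 62 mm above the bench (this point at 55 mm). Pushed 6 to 10 mm toward the slide (the tray's +y, about 4 N) and held half a second it lifts the pawl and the knob springs back to 0: needed only if the knob was turned too far
- mark_red: red-headed setting pin, a fixed post 10 mm across and 40 mm tall beside the dial, 52 mm from its axis; origin at its foot. The four pins (red, blue, yellow, white) stand at the third, fourth, fifth and sixth tooth of the ratchet in an order that changes: the pointer must end at this one
- mark_blue: blue-headed setting pin, a fixed post 10 mm across and 40 mm tall beside the dial, 52 mm from its axis; origin at its foot. The four pins (red, blue, yellow, white) stand at the third, fourth, fifth and sixth tooth of the ratchet in an order that changes
- mark_yellow: yellow-headed setting pin, a fixed post 10 mm across and 40 mm tall beside the dial, 52 mm from its axis; origin at its foot. The four pins (red, blue, yellow, white) stand at the third, fourth, fifth and sixth tooth of the ratchet in an order that changes
- mark_white: white-headed setting pin, a fixed post 10 mm across and 40 mm tall beside the dial, 52 mm from its axis; origin at its foot. The four pins (red, blue, yellow, white) stand at the third, fourth, fifth and sixth tooth of the ratchet in an order that changes
- jig: green base plate, 360 mm (x, along the slide) by 250 mm (y) by 12 mm, fixed to the bench: slide at its left, knob at its right, keeper bar between; origin on the bench, x away from the robot along the slide, y to the left. The yellow keeper bar, 62 to 74 mm above the bench, starts 64 mm from the tray's middle line; a cam on the knob drives it up to 28 mm toward the tray
- pot_small: small empty paint dish 41 mm across, 26 mm tall, its origin under its middle; a bystander, to be left where it stands
- pot_mid: paint dish 64 mm across, 26 mm tall, its origin under its middle; a bystander, to be left where it stands
- pot_back: small paint dish with ochre, 49 mm across, 20 mm tall, its origin under its middle; a bystander, to be left where it stands
- teacup: patterned teacup 114 mm across, 62 mm tall, with a handle, its origin under its middle; a bystander, to be left where it stands
- scraper: pale steel scraping pen, 130 mm long, 8 mm thick, lying flat, its origin under its middle; a bystander, to be left where it stands
- jar_a: blue paint jar with a white screw cap: body 44 mm across and 52 mm tall, cap 35 mm across, 70 mm tall in all, about 60 g; origin at the middle of its underside, z up its axis. May be absent
- jar_b: blue paint jar with a white screw cap: body 44 mm across and 52 mm tall, cap 35 mm across, 70 mm tall in all, about 60 g; origin at the middle of its underside, z up its axis. May be absent
- bottle_a: small plain brown bottle with a black cap: body 40 mm across and 65 mm tall, cap 21 mm across, 74 mm tall in all, about 110 g; origin at the middle of its underside, z up its axis. May be absent
- bottle_b: small plain brown bottle with a black cap: body 40 mm across and 65 mm tall, cap 21 mm across, 74 mm tall in all, about 110 g; origin at the middle of its underside, z up its axis. May be absent

How it is judged:
On the way, in this order (a step that is already met when the one before it is completed fails the run):
1. the carrier is fully home, the keeper bar still drawn back (value of joint carrier below 0.004 m and value of joint dial below 0.2 rad), for 0.2 s.
2. with the carrier home, every jar and bottle stands upright in its tray, released (all of step 1 and x of jar_a in the frame of tray between -0.095 and 0.095 m and y of jar_a in the frame of tray between -0.02 and 0.02 m and z of jar_a in the frame of tray between -0.006 and 0.012 m and angle between each of jar_a, jar_b, bottle_a, bottle_b's own z axis and vertical below 0.2 rad and x of jar_b in the frame of tray between -0.095 and 0.095 m and y of jar_b in the frame of tray between -0.02 and 0.02 m and z of jar_b in the frame of tray between -0.006 and 0.012 m and x of bottle_a in the frame of tray between -0.095 and 0.095 m and y of bottle_a in the frame of tray between -0.02 and 0.02 m and z of bottle_a in the frame of tray between -0.006 and 0.012 m and x of bottle_b in the frame of tray between -0.095 and 0.095 m and y of bottle_b in the frame of tray between -0.02 and 0.02 m and z of bottle_b in the frame of tray between -0.006 and 0.012 m and contact force between the fingers and jar_a below 0.2 N and contact force between the fingers and jar_b below 0.2 N and contact force between the fingers and bottle_a below 0.2 N and contact force between the fingers and bottle_b below 0.2 N), for 0.3 s.
3. the loaded carrier is in the middle station, the keeper bar still drawn back (value of joint carrier between 0.046 and 0.054 m and value of joint dial below 0.2 rad and x of jar_a in the frame of tray between -0.095 and 0.095 m and y of jar_a in the frame of tray between -0.02 and 0.02 m and z of jar_a in the frame of tray between -0.006 and 0.012 m and angle between each of jar_a, jar_b, bottle_a, bottle_b's own z axis and vertical below 0.2 rad and x of jar_b in the frame of tray between -0.095 and 0.095 m and y of jar_b in the frame of tray between -0.02 and 0.02 m and z of jar_b in the frame of tray between -0.006 and 0.012 m and x of bottle_a in the frame of tray between -0.095 and 0.095 m and y of bottle_a in the frame of tray between -0.02 and 0.02 m and z of bottle_a in the frame of tray between -0.006 and 0.012 m and x of bottle_b in the frame of tray between -0.095 and 0.095 m and y of bottle_b in the frame of tray between -0.02 and 0.02 m and z of bottle_b in the frame of tray between -0.006 and 0.012 m), for 0.2 s.
At the end, for the whole second after the job is handed in: every jar and bottle present stands upright (within 0.2 rad) on the floor of the tray, the carrier rests in the middle station (0.046 to 0.054 m), and the knob is held by its pawl at the tooth of the red pin (pointer point within 9 mm of the pin, horizontally), at rest (value of joint carrier between 0.046 and 0.054 m and x of jar_a in the frame of tray between -0.095 and 0.095 m and y of jar_a in the frame of tray between -0.02 and 0.02 m and z of jar_a in the frame of tray between -0.006 and 0.012 m and angle between each of jar_a, jar_b, bottle_a, bottle_b's own z axis and vertical below 0.2 rad and x of jar_b in the frame of tray between -0.095 and 0.095 m and y of jar_b in the frame of tray between -0.02 and 0.02 m and z of jar_b in the frame of tray between -0.006 and 0.012 m and x of bottle_a in the frame of tray between -0.095 and 0.095 m and y of bottle_a in the frame of tray between -0.02 and 0.02 m and z of bottle_a in the frame of tray between -0.006 and 0.012 m and x of bottle_b in the frame of tray between -0.095 and 0.095 m and y of bottle_b in the frame of tray between -0.02 and 0.02 m and z of bottle_b in the frame of tray between -0.006 and 0.012 m and horizontal distance between pointer and mark_red below 0.009 m and velocity of joint dial between -0.05 and 0.05 rad/s); the robot touches nothing.
It fails at once if the small dishes or the scraping pen are pushed about, more than 4 cm (distance of any of pot_small, pot_back, scraper from where it was at the start of the episode above 0.04 m).
It fails at once if the teacup or the middle-sized dish is pushed about, more than 10 cm (distance of any of teacup, pot_mid from where it was at the start of the episode above 0.1 m).
It fails at once if a jar or bottle falls off the bench (height (world z) of any of jar_a, jar_b, bottle_a, bottle_b below -0.05 m).
Of jar_a, jar_b, bottle_a, bottle_b only 3 to 4 are there at a start; the rules pass over those that are not, and their reading is None.
At some moment in a run one of teacup, pot_mid may be knocked a few centimetres aside while the robot is not near it.
Once in a run the grip may slacken for a moment while it holds something.
It also fails if it takes over 208 s, if anything falls off the work surface, if the arm or the gripper's body presses on something with over 40 N, if the wrist force passes 120 N, or if a joint passes its speed limit or range.

ROBOT

A 6-joint arm with a two-finger parallel gripper is mounted at the origin on a cart in front of the work surface, level with it; the furniture and walls round the work are solid. World frame = base frame: x ahead of the robot, y to its left, z up, the work surface at z = 0. Lengths are in m, angles in rad, forces in N, time in s.
With the tool pointing down it reaches from about 0.35 to 0.95 m from the base axis. Payload 17.4 kg.
Tool frame: the origin (TCP) lies at the very end of the fingers, on their centre line; the grasp point (between the pads) lies 19 mm behind it (bot.pinch_z is the distance from the TCP to the grasp point, in m); z points along the fingers, y is the line along which they close (so a half turn about z gives the same grasp; the last joint's range is limited). The gripper opens to 93 mm and grips with 3 to 60 N. Pads are 15 mm wide; open, the fingers measure 128 mm over their backs; the gripper's body (75 mm by 188 mm) begins 65 mm behind the grasp point.
Start: joints at [-1.381, 0.116, 1.442, -0, 1.584, -0.038], TCP at [0.152, -0.658, 0.219] pointing down, gripper open.
Joint ranges: [-2.83, 2.83], [-0.83, 2.19], [0.07, 2.5], [-1.14, 4.28], [0.01, 3], [-2.97, 2.97]. Speed limits (rad/s): [1.89, 1.89, 2.22, 3.14, 3.14, 3.14].

INTERFACE

Orientations are given as a unit quaternion [x, y, z, w].
In Python, from plant import bot gives the robot as it stands.
- The arm moves only by the tool drive_tool, never from a script. Its argument "steps" is a list of rows, each an object of numbers: "dx", "dy", "dz": the shift along the tool's x, y, z in m; "twist": the turn about the tool's z in rad. A call has 1 to 5 rows; each row is the pose to reach, as a shift and turn from the pose commanded when the call began, along the tool's axes at that moment; what a row does not reach only later rows make up. A row lasts 1/10 s, in which the tool goes at most 50 mm and 8.59 degrees, less where a joint would pass 70% of its speed; a pose out of reach is approached as far as the arm can. A call with a gripper value outside its range is refused whole. "fingers" is the closure, from 0 (fully open) to 1 (shut), set as the call begins (left out, the last holds). The fingers move at their own pace and stop on an object; the grip force is fixed at half the most. Time passes only in rows, so rows that repeat a pose let the fingers close. It gives the time, the measured TCP pose, the force, the opening and the grip force at its end, in the units of the state.
- bot.sense(): the state, without advancing time (a new reading comes with each control period).
- bot.get_image(name): name is "scene" or "top" or "wrist"; returns (picture, depth): 420x560x3 uint8, blue, green, red; 420x560 float32, m along the optical axis (not along the pixel's ray), 0 where there is no reading.
- bot.camera_model(name): a dict with "fx", "fy", "cx", "cy" (pixels), "D" ([k1, k2, p1, p2, k3] as OpenCV has them; the pictures are not rectified), "cam_to_world" (4x4, takes a point from camera to world coordinates). Camera axes: x right, y up, looking along -z (the intrinsics and any distortion apply to the point x, -y, -z); pixel columns grow to the right and rows downward; lengths in m; the calibration is good to about 2 mm. A picture is of the moment at which its call begins: read the wrist's pose just before it. camera_model takes no time and is no camera call; for the wrist camera it gives the pose at the moment of the call.
- bot.finish_job(): hands the job in; it is judged then, once.
The state is a dict: "clock": time; "joint_pos": joint angles; "joint_velocities": joint speeds; "joint_efforts": joint torques, N m; "tcp_pos": TCP position; "eef_rot": TCP orientation; "contact_force": force on the tool from outside, world axes, zero at the start; "moment": the same for the moment, N m; "opening": opening from 0.0 (shut) to 1.0 (fully open); "finger_force": force on a finger pad.
Only numpy, scipy, OpenCV 4.12 (cv2) and the standard library are available. Lean on these libraries where they do the work, as an engineer would, in place of code of your own. Each camera call takes 0.05 s, during which the arm holds its last target. There are 200 camera calls.

## Working session

There is one attempt and no reset: what is moved stays moved. The work goes in short steps, Python scripts to look and compute and a tool call to move; the robot and the scene stay as the last step left them, time stands still between calls to the robot, and variables do not carry over. Pictures are saved under pics/ and viewed, at most 14 in all, crops included, and the job is handed in when it is done.

Besides the shell and the picture viewer there is one more tool, called after "Call:" by a JSON object that holds its "api" and its "payload", one argument or row to a line. drive_tool: Moves the arm, as the interface text tells. Its arguments: {"type":"object","properties":{"steps":{"type":"array","items":{"type":"object","properties":{"dx":{"type":"number"},"dy":{"type":"number"},"dz":{"type":"number"},"twist":{"type":"number"}}}},"fingers":{"type":"number"}},"required":["steps"]}

```bash
mkdir -p pics; ls
cat > h.py <<'E'
from plant import bot
import numpy as np, cv2
def snap(n,f):
    m=bot.camera_model(n); im,d=bot.get_image(n); cv2.imwrite(f'pics/{f}.png',im); np.savez(f'pics/{f}.npz',im=im,d=d,T=m['cam_to_world'],k=[m['fx'],m['fy'],m['cx'],m['cy']],D=m['D'])
def load(f): return np.load(f'pics/{f}.npz')
def ray(z,u,v):
    fx,fy,cx,cy=z['k']; K=np.array([[fx,0,cx],[0,fy,cy],[0,0,1]])
    p=cv2.undistortPoints(np.array([[[u,v]]],float),K,z['D'])[0,0]
    return np.array([p[0],-p[1],-1.])
def pd(f,u,v):
    z=load(f); r=ray(z,u,v); d=np.median(z['d'][int(v)-1:int(v)+2,int(u)-1:int(u)+2]); T=z['T']; return T[:3,:3]@(r*d)+T[:3,3]
def pz(f,u,v,h):
    z=load(f); T=z['T']; w=T[:3,:3]@ray(z,u,v); t=(h-T[2,3])/w[2]; return T[:3,3]+t*w
E
python3 - <<'E'
from h import *
snap('top','t0');snap('scene','s0')
s=bot.sense();print(s)
print(bot.camera_model('top'))
E
```

```text
pics
{'clock': 0.1, 'joint_pos': array([-1.38079858e+00,  1.16434900e-01,  1.44219937e+00, -1.01393091e-05,
        1.58397903e+00, -3.78132107e-02]), 'joint_velocities': array([ 0.00144801, -0.00014639, -0.00222549, -0.00141746,  0.00016504,
        0.00143154]), 'joint_efforts': array([ 3.74294628e-03, -7.22895312e+01, -6.23866653e+01,  7.82872341e-02,
        2.28195690e-02, -6.65614652e-05]), 'tcp_pos': array([ 0.15239168, -0.65738952,  0.21798054]), 'eef_rot': array([ 9.93519660e-01,  1.13659248e-01, -4.38488478e-05, -5.08462234e-04]), 'contact_force': array([ 0.20401716, -0.52416336, -0.27697826]), 'moment': array([-0.02982911,  0.02930386, -0.0060909 ]), 'finger_force': 0.0, 'opening': 0.9978472560704046}
{'fx': 538.2891183711823, 'fy': 538.2891183711823, 'cx': 283.27220394696394, 'cy': 211.34165904097702, 'D': array([0.04018344, 0.        , 0.        , 0.        , 0.        ]), 'cam_to_world': array([[ 1.83582122e-02,  9.73195979e-01, -2.29243457e-01,
         2.20557982e-01],
       [-9.99822523e-01,  1.88391477e-02, -9.06078793e-05,
         8.17998997e-02],
       [ 4.23057213e-03,  2.29204435e-01,  9.73369112e-01,
         1.48653704e+00],
       [ 0.00000000e+00,  0.00000000e+00,  0.00000000e+00,
         1.00000000e+00]])}
```

View pics/t0.png

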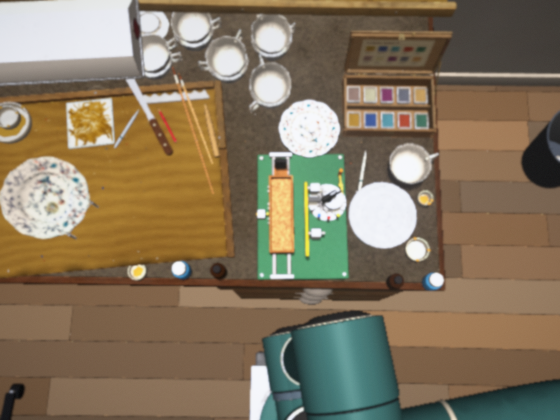

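View pics/s0.png

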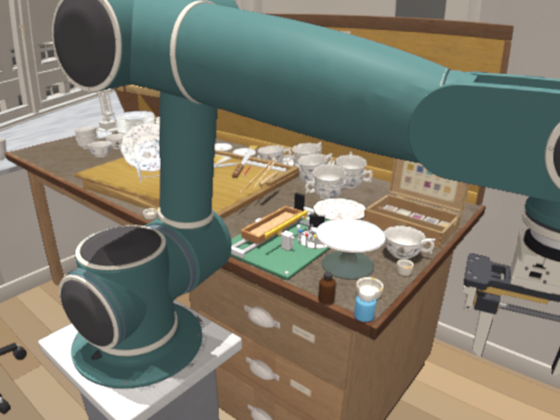

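The top view shows the jig at about (258–347, 153–278), with the carrier handle at (280,163) and the dial at (325,202). Jars are at (180,270) and (434,281), bottles at (218,271) and (395,282). There is a raised cake stand at (382,214). Next I'll enlarge the jig and measure.

Run:
```python
from h import *
z=load('t0');im=z['im']
c=cv2.resize(im[145:285,250:350],None,fx=5,fy=4.2*5/4.2,interpolation=cv2.INTER_CUBIC);c=cv2.resize(c,(428,600));cv2.imwrite('pics/c0.png',c)
c2=np.hstack([cv2.resize(im[240:300,120:240],(480,240)),]);c3=cv2.resize(im[140:300,350:450],(300,480))
for n,u,v,h in [('jarL',180,268,.07),('botL',218,269,.074),('botR',395,280,.074),('jarR',434,279,.07),('hand',280,158,.075),('dial',325,200,.092),('plate',382,214,.1),('potback',137,271,.02),('potmid',418,249,.026),('potsm',425,198,.026),('teacup',408,163,.06),('jigTL',258,154,.012),('jigTR',343,154,.012),('jigBL',258,277,.012),('jigBR',347,277,.012)]:
    print(n,pd('t0',u,v).round(3),pz('t0',u,v,h).round(3))
```

```text
jarL [0.396 0.351 0.07 ] [0.396 0.351 0.07 ]
botL [0.395 0.251 0.072] [0.394 0.25  0.074]
botR [ 0.374 -0.213  0.075] [ 0.375 -0.213  0.074]
jarR [ 0.38  -0.316  0.071] [ 0.38  -0.316  0.07 ]
hand [0.724 0.094 0.016] [0.704 0.094 0.075]
dial [ 0.583 -0.029  0.089] [ 0.582 -0.029  0.092]
plate [ 0.546 -0.18   0.097] [ 0.545 -0.179  0.1  ]
potback [0.393 0.48  0.007] [0.392 0.476 0.02 ]
potmid [ 0.469 -0.294  0.004] [ 0.466 -0.289  0.026]
potsm [ 0.616 -0.319  0.006] [ 0.611 -0.314  0.026]
teacup [ 0.718 -0.274  0.01 ] [ 0.701 -0.262  0.06 ]
jigTL [0.74  0.158 0.001] [0.736 0.158 0.012]
jigTR [ 0.744 -0.088  0.005] [ 0.741 -0.087  0.012]
jigBL [0.382 0.148 0.009] [0.382 0.148 0.012]
jigBR [ 0.387 -0.096  0.013] [ 0.387 -0.096  0.012]
```

View pics/c0.png

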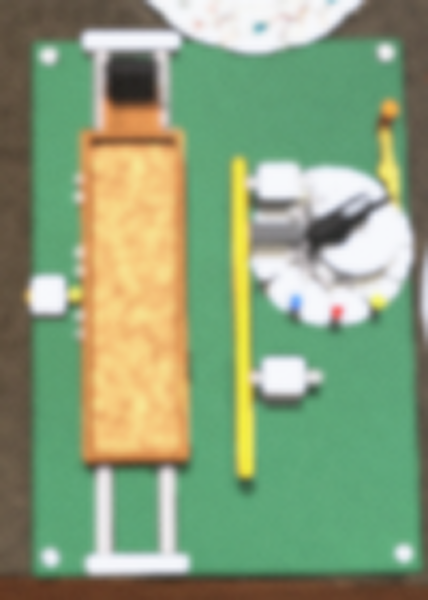

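Call:
{"api": "drive_tool", "payload": {
  "steps": [
    {"dx": 0.04, "dy": -0.04, "dz": -0.02, "twist": 0.1},
    {"dx": 0.15, "dy": -0.16, "dz": -0.08, "twist": 0.2},
    {"dx": 0.15, "dy": -0.16, "dz": -0.08, "twist": 0.2},
    {"dx": 0.15, "dy": -0.16, "dz": -0.08, "twist": 0.2},
    {"dx": 0.15, "dy": -0.16, "dz": -0.08, "twist": 0.2}
  ]
}}

```text
clock: 0.6
tcp_pos: [0.2634, -0.4656, 0.2999]
eef_rot: [1.0, 0.014, 0.0, 0.0]
contact_force: [-1.0, -0.4, -0.1]
opening: 1.001
finger_force: 0.0
```

```bash
cat >> h.py <<'E'
def yaw():
    q=bot.sense()['eef_rot']; return 2*np.arctan2(q[1],q[0])
def go(x,y,z=None):
    "tool-axis shift from measured pose to world target"
    s=bot.sense(); p=s['tcp_pos']; a=yaw(); d=np.array([x,y])-p[:2]
    dx=np.cos(a)*d[0]+np.sin(a)*d[1]; dy=np.sin(a)*d[0]-np.cos(a)*d[1]
    print('yaw %.3f'%a,'p',p.round(4),'dx %.4f dy %.4f'%(dx,dy),'' if z is None else 'dz %.4f'%(p[2]-z),'t %.1f'%s['clock'])
E
python3 -c "
from h import *
go(.52,.04,.36)"
```

```text
yaw 0.029 p [ 0.2634 -0.4656  0.2999] dx 0.2710 dy -0.4980 dz -0.0601 t 0.6
```

Call:
{"api": "drive_tool", "payload": {
  "steps": [
    {"dx": 0.11, "dy": -0.21, "dz": -0.03},
    {"dx": 0.11, "dy": -0.21, "dz": -0.03},
    {"dx": 0.11, "dy": -0.21, "dz": -0.03},
    {"dx": 0.11, "dy": -0.21, "dz": -0.03},
    {"dx": 0.11, "dy": -0.21, "dz": -0.03}
  ]
}}

```text
schema error: expected keys dx, dy, dz, twist
```

Call:
{"api": "drive_tool", "payload": {
  "steps": [
    {"dx": 0.11, "dy": -0.21, "dz": -0.03},
    {"dx": 0.11, "dy": -0.21, "dz": -0.03},
    {"dx": 0.11, "dy": -0.21, "dz": -0.03},
    {"dx": 0.11, "dy": -0.21, "dz": -0.03},
    {"dx": 0.11, "dy": -0.21, "dz": -0.03}
  ]
}}

```text
schema error: expected keys dx, dy, dz, twist
```

Call:
{"api": "drive_tool", "payload": {
  "steps": [
    {"dx": 0.04, "dy": -0.08, "dz": 0},
    {"dx": 0.04, "dy": -0.08, "dz": 0},
    {"dx": 0.04, "dy": -0.08, "dz": 0}
  ]
}}

```text
schema error: expected keys dx, dy, dz, twist
```

```bash
python3 -c "
from h import *
go(.52,.04,.36)
snap('wrist','w1')"
```

```text
yaw 0.029 p [ 0.2634 -0.4656  0.2999] dx 0.2710 dy -0.4980 dz -0.0601 t 0.6
```

View pics/w1.png

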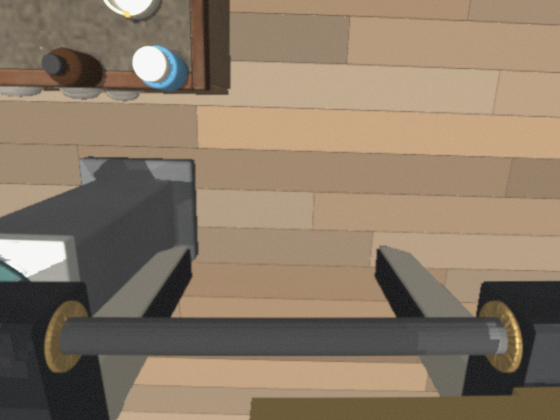

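The wrist view shows the right bottle (65,65) and jar (155,65) at the bench corner. The moves were refused because every row needs a twist, so I'm repeating them.

Call:
{"api": "drive_tool", "payload": {
  "steps": [
    {"dx": 0.11, "dy": -0.21, "dz": -0.03, "twist": 0},
    {"dx": 0.11, "dy": -0.21, "dz": -0.03, "twist": 0},
    {"dx": 0.11, "dy": -0.21, "dz": -0.03, "twist": 0},
    {"dx": 0.11, "dy": -0.21, "dz": -0.03, "twist": 0},
    {"dx": 0.11, "dy": -0.21, "dz": -0.03, "twist": 0}
  ]
}}

```text
clock: 1.15
tcp_pos: [0.367, -0.2526, 0.329]
eef_rot: [1.0, 0.014, 0.0, 0.0]
contact_force: [0.7, -0.3, -1.2]
opening: 1.004
finger_force: 0.0
```

Call:
{"api": "drive_tool", "payload": {
  "steps": [
    {"dx": 0.11, "dy": -0.21, "dz": -0.03, "twist": 0},
    {"dx": 0.11, "dy": -0.21, "dz": -0.03, "twist": 0},
    {"dx": 0.11, "dy": -0.21, "dz": -0.03, "twist": 0},
    {"dx": 0.11, "dy": -0.21, "dz": -0.03, "twist": 0},
    {"dx": 0.11, "dy": -0.21, "dz": -0.03, "twist": 0}
  ]
}}

```text
clock: 1.65
tcp_pos: [0.4712, -0.0393, 0.3588]
eef_rot: [1.0, 0.014, 0.0, -0.0]
contact_force: [0.7, -0.4, -0.1]
opening: 0.999
finger_force: 0.0
```

Call:
{"api": "drive_tool", "payload": {
  "steps": [
    {"dx": 0.04, "dy": -0.08, "dz": 0, "twist": 0},
    {"dx": 0.04, "dy": -0.08, "dz": 0, "twist": 0},
    {"dx": 0.04, "dy": -0.08, "dz": 0, "twist": 0}
  ]
}}

```text
clock: 1.95
tcp_pos: [0.5095, 0.0426, 0.3575]
eef_rot: [1.0, 0.016, -0.001, -0.0]
contact_force: [0.7, -0.1, 0.7]
opening: 1.001
finger_force: 0.0
```

```bash
python3 -c "
from h import *
go(.52,.04,.36)
snap('wrist','w2')"
```

```text
yaw 0.032 p [0.5095 0.0426 0.3575] dx 0.0104 dy 0.0030 dz -0.0025 t 1.9
```

View pics/w2.png

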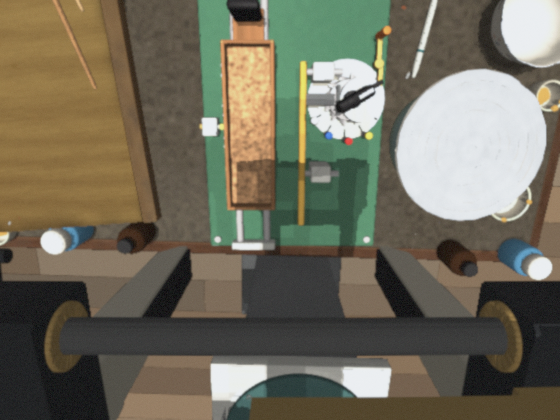

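The wrist view shows tray corners at (224,42), (274,42), (276,208), (228,207), the handle at (245,10), the dial at about (350,98), the red pin at (348,141) between blue (328,135) and yellow (369,136), and caps at (54,240), (126,245), (470,268) and (540,266).

Run:
```python
from h import *
f='w2'
for n,u,v,h in [('jarL',54,240,.07),('botL',126,245,.074),('botR',470,268,.074),('jarR',540,266,.07),('handtop',245,7,.075),('tTL',224,42,.05),('tTR',274,42,.05),('tBR',276,208,.05),('tBL',228,207,.05),('pinb',328,135,.04),('pinr',348,141,.04),('piny',369,136,.04),('diskC',346,98,.05),('knob',349,102,.092),('tip',383,86,.056),('orange',387,31,.062),('bar1',303,62,.074),('bar2',301,224,.074),('plateedge',470,218,.1)]:
    try: print(n,pd(f,u,v).round(3),pz(f,u,v,h).round(3))
    except Exception as e: print(n,e)
z=load('w2');im=z['im'][0:150,200:400];cv2.imwrite('pics/c2.png',cv2.resize(im,(800,600),interpolation=cv2.INTER_CUBIC))
```

```text
jarL [0.401 0.351 0.07 ] [0.401 0.351 0.07 ]
botL [0.398 0.251 0.074] [0.398 0.251 0.074]
botR [ 0.38  -0.221  0.075] [ 0.38  -0.221  0.074]
jarR [ 0.384 -0.322  0.071] [ 0.384 -0.322  0.07 ]
handtop [0.689 0.089 0.091] [0.693 0.091 0.075]
tTL [0.659 0.119 0.051] [0.659 0.119 0.05 ]
tTR [0.661 0.058 0.048] [0.661 0.058 0.05 ]
tBR [0.44  0.05  0.013] [0.45  0.049 0.05 ]
tBL [0.45  0.115 0.05 ] [0.45  0.115 0.05 ]
pinb [ 0.552 -0.015  0.052] [ 0.551 -0.017  0.04 ]
pinr [ 0.545 -0.042  0.052] [ 0.544 -0.044  0.04 ]
piny [ 0.552 -0.069  0.052] [ 0.551 -0.072  0.04 ]
diskC [ 0.597 -0.029  0.09 ] [ 0.598 -0.035  0.05 ]
knob [ 0.593 -0.032  0.092] [ 0.593 -0.032  0.092]
tip [ 0.617 -0.091  0.013] [ 0.614 -0.079  0.056]
orange [ 0.676 -0.076  0.062] [ 0.676 -0.076  0.062]
bar1 [0.636 0.022 0.074] [0.636 0.022 0.074]
bar2 [0.436 0.015 0.074] [0.436 0.015 0.074]
plateedge [ 0.459 -0.195  0.098] [ 0.46  -0.194  0.1  ]
```

View pics/c2.png

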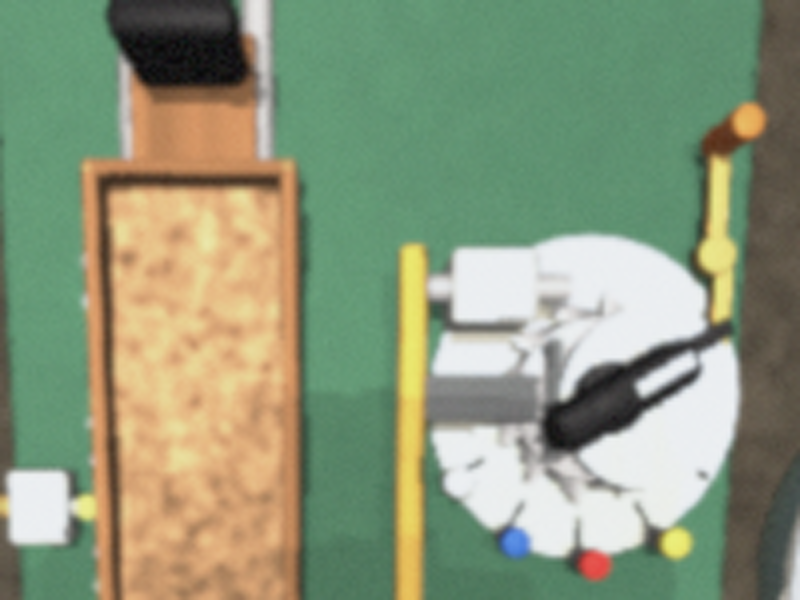

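```bash
python3 -c "
from h import *
go(.692,.089,.043)
for p in [(310,128),(310,150),(330,135),(295,150),(270,85),(270,105)]: print(p,pd('t0',*p).round(3))"
```

```text
yaw 0.031 p [0.5088 0.0409 0.3578] dx 0.1846 dy -0.0424 dz 0.3148 t 2.0
(310, 128) [0.822 0.008 0.006]
(310, 150) [0.75  0.008 0.016]
(330, 135) [ 0.797 -0.05   0.015]
(295, 150) [0.747 0.052 0.021]
(270, 85) [0.936 0.127 0.045]
(270, 105) [0.89  0.127 0.01 ]
```

Call:
{"api": "drive_tool", "payload": {
  "steps": [
    {"dx": 0.184, "dy": -0.042, "dz": 0.1, "twist": 0},
    {"dx": 0.184, "dy": -0.042, "dz": 0.1, "twist": 0},
    {"dx": 0.184, "dy": -0.042, "dz": 0.1, "twist": 0},
    {"dx": 0.184, "dy": -0.042, "dz": 0.1, "twist": 0},
    {"dx": 0.184, "dy": -0.042, "dz": 0.1, "twist": 0}
  ],
  "fingers": 0.2
}}

```text
clock: 2.5
tcp_pos: [0.6929, 0.0855, 0.2536]
eef_rot: [1.0, 0.014, -0.003, 0.0]
contact_force: [0.2, -0.0, -0.7]
opening: 0.799
finger_force: 0.0
```

Call:
{"api": "drive_tool", "payload": {
  "steps": [
    {"dx": 0, "dy": 0, "dz": 0.05, "twist": 0},
    {"dx": 0, "dy": 0, "dz": 0.09, "twist": 0},
    {"dx": 0, "dy": 0, "dz": 0.12, "twist": 0},
    {"dx": 0, "dy": 0, "dz": 0.12, "twist": 0},
    {"dx": 0, "dy": 0, "dz": 0.12, "twist": 0}
  ]
}}

```text
clock: 3.0
tcp_pos: [0.6912, 0.0854, 0.1402]
eef_rot: [1.0, 0.014, 0.0, 0.0]
contact_force: [0.5, -0.3, 0.4]
opening: 0.798
finger_force: 0.0
```

```bash
python3 -c "
from h import *
go(.692,.089,.043)
snap('wrist','w3')"
```

```text
yaw 0.027 p [0.6912 0.0854 0.1402] dx 0.0009 dy -0.0036 dz 0.0972 t 3.0
```

View pics/w3.png

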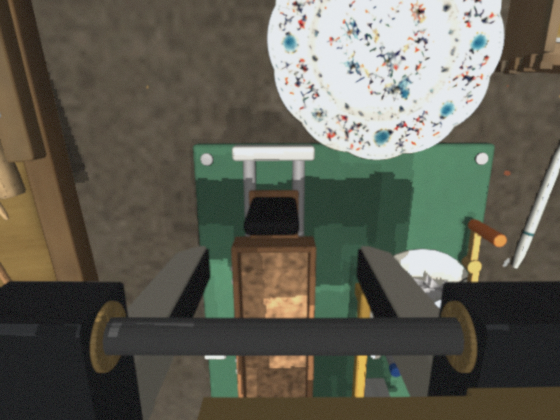

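The handle top is at about (247–297, 197–232), so I'll measure it again from here.

```bash
python3 -c "
from h import *
for p in [(250,202),(297,202),(273,200),(273,215),(273,225),(273,208),(273,231)]: print(p,pd('w3',*p).round(4),pz('w3',*p,.075).round(4))"
```

```text
(250, 202) [0.6932 0.1106 0.0301] [0.7051 0.1067 0.075 ]
(297, 202) [0.6943 0.0731 0.0303] [0.706  0.0753 0.075 ]
(273, 200) [0.6986 0.092  0.0427] [0.7069 0.0913 0.075 ]
(273, 215) [0.6991 0.091  0.0835] [0.6965 0.0911 0.075 ]
(273, 225) [0.6949 0.0907 0.0915] [0.6894 0.091  0.075 ]
(273, 208) [0.6985 0.0914 0.0647] [0.7014 0.0912 0.075 ]
(273, 231) [0.691  0.0906 0.0918] [0.685  0.0909 0.075 ]
```

Call:
{"api": "drive_tool", "payload": {
  "steps": [
    {"dx": 0.001, "dy": -0.005, "dz": 0.04, "twist": 0},
    {"dx": 0.001, "dy": -0.005, "dz": 0.07, "twist": 0},
    {"dx": 0.001, "dy": -0.005, "dz": 0.085, "twist": 0},
    {"dx": 0.001, "dy": -0.005, "dz": 0.085, "twist": 0},
    {"dx": 0.001, "dy": -0.005, "dz": 0.085, "twist": 0}
  ]
}}

```text
clock: 3.55
tcp_pos: [0.693, 0.0913, 0.056]
eef_rot: [1.0, 0.014, 0.001, -0.0]
contact_force: [-0.4, -0.2, 0.4]
opening: 0.8
finger_force: 0.0
```

Call:
{"api": "drive_tool", "payload": {
  "steps": [
    {"dx": 0, "dy": 0, "dz": 0, "twist": 0},
    {"dx": 0, "dy": 0, "dz": 0, "twist": 0},
    {"dx": 0, "dy": 0, "dz": 0, "twist": 0},
    {"dx": 0, "dy": 0, "dz": 0, "twist": 0},
    {"dx": 0, "dy": 0, "dz": 0, "twist": 0}
  ],
  "fingers": 1
}}

```text
clock: 4.05
tcp_pos: [0.6921, 0.0914, 0.0538]
eef_rot: [1.0, 0.014, 0.0, -0.0]
contact_force: [0.1, 10.7, 0.2]
opening: 0.418
finger_force: 5.9
```

Call:
{"api": "drive_tool", "payload": {
  "steps": [
    {"dx": -0.01, "dy": 0, "dz": 0, "twist": 0},
    {"dx": -0.02, "dy": 0, "dz": 0, "twist": 0},
    {"dx": -0.03, "dy": 0, "dz": 0, "twist": 0},
    {"dx": -0.04, "dy": 0, "dz": 0, "twist": 0},
    {"dx": -0.05, "dy": 0, "dz": 0, "twist": 0}
  ]
}}

```text
clock: 4.55
tcp_pos: [0.6417, 0.0914, 0.0538]
eef_rot: [1.0, 0.014, 0.0, -0.001]
contact_force: [1.5, 10.4, -0.2]
opening: 0.385
finger_force: 30.0
```

Call:
{"api": "drive_tool", "payload": {
  "steps": [
    {"dx": -0.003, "dy": 0, "dz": 0, "twist": 0},
    {"dx": -0.006, "dy": 0, "dz": 0, "twist": 0},
    {"dx": -0.009, "dy": 0, "dz": 0, "twist": 0},
    {"dx": -0.012, "dy": 0, "dz": 0, "twist": 0},
    {"dx": -0.015, "dy": 0, "dz": 0, "twist": 0}
  ]
}}

```text
clock: 5.05
tcp_pos: [0.6275, 0.0909, 0.0538]
eef_rot: [1.0, 0.014, 0.001, -0.001]
contact_force: [4.2, 11.7, -1.7]
opening: 0.387
finger_force: 30.0
```

Call:
{"api": "drive_tool", "payload": {
  "steps": [
    {"dx": -0.002, "dy": 0, "dz": 0, "twist": 0},
    {"dx": -0.004, "dy": 0, "dz": 0, "twist": 0},
    {"dx": -0.005, "dy": 0, "dz": 0, "twist": 0}
  ]
}}

```text
clock: 5.35
tcp_pos: [0.6219, 0.0908, 0.0538]
eef_rot: [1.0, 0.014, 0.0, -0.001]
contact_force: [-0.5, 11.0, 0.1]
opening: 0.389
finger_force: 30.0
```

Call:
{"api": "drive_tool", "payload": {
  "steps": [
    {"dx": -0.002, "dy": 0, "dz": 0, "twist": 0},
    {"dx": -0.004, "dy": 0, "dz": 0, "twist": 0},
    {"dx": -0.004, "dy": 0, "dz": 0, "twist": 0}
  ]
}}

```text
clock: 5.65
tcp_pos: [0.6183, 0.0907, 0.054]
eef_rot: [1.0, 0.014, 0.001, -0.001]
contact_force: [2.3, 10.7, -0.3]
opening: 0.387
finger_force: 30.0
```

Call:
{"api": "drive_tool", "payload": {
  "steps": [
    {"dx": -0.002, "dy": 0, "dz": 0, "twist": 0},
    {"dx": -0.004, "dy": 0, "dz": 0, "twist": 0},
    {"dx": -0.004, "dy": 0, "dz": 0, "twist": 0}
  ]
}}

```text
clock: 5.95
tcp_pos: [0.6169, 0.0907, 0.0544]
eef_rot: [1.0, 0.014, 0.004, -0.001]
contact_force: [28.0, 13.2, -12.6]
opening: 0.385
finger_force: 30.0
```

Call:
{"api": "drive_tool", "payload": {
  "steps": [
    {"dx": -0.002, "dy": 0, "dz": 0, "twist": 0},
    {"dx": -0.004, "dy": 0, "dz": 0, "twist": 0},
    {"dx": -0.004, "dy": 0, "dz": 0, "twist": 0}
  ]
}}

```text
clock: 6.25
tcp_pos: [0.6137, 0.0905, 0.0548]
eef_rot: [1.0, 0.014, 0.005, -0.001]
contact_force: [34.2, 14.1, -12.1]
opening: 0.38
finger_force: 30.0
```

Call:
{"api": "drive_tool", "payload": {
  "steps": [
    {"dx": 0.004, "dy": 0, "dz": 0, "twist": 0},
    {"dx": 0.004, "dy": 0, "dz": 0, "twist": 0},
    {"dx": 0.004, "dy": 0, "dz": 0, "twist": 0}
  ],
  "fingers": 0.4
}}

```text
clock: 6.55
tcp_pos: [0.6139, 0.0891, 0.0535]
eef_rot: [1.0, 0.014, -0.0, 0.0]
contact_force: [0.7, 0.6, 0.5]
opening: 0.58
finger_force: 0.0
```

Call:
{"api": "drive_tool", "payload": {
  "steps": [
    {"dx": 0, "dy": 0, "dz": -0.04, "twist": 0},
    {"dx": 0, "dy": 0, "dz": -0.09, "twist": 0},
    {"dx": -0.02, "dy": -0.03, "dz": -0.12, "twist": 0},
    {"dx": -0.1, "dy": -0.1, "dz": -0.12, "twist": 0},
    {"dx": -0.1, "dy": -0.1, "dz": -0.12, "twist": 0}
  ]
}}

```text
clock: 7.05
tcp_pos: [0.5152, 0.1829, 0.1745]
eef_rot: [1.0, 0.013, 0.001, -0.0]
contact_force: [0.3, -0.0, -1.2]
opening: 0.6
finger_force: 0.0
```

```bash
cat >> h.py <<'E'
def pts(f):
    z=load(f); H,W=z['d'].shape; fx,fy,cx,cy=z['k']; K=np.array([[fx,0,cx],[0,fy,cy],[0,0,1]])
    v,u=np.mgrid[0:H,0:W]; q=cv2.undistortPoints(np.stack([u.ravel(),v.ravel()],1).astype(float)[:,None],K,z['D'])[:,0]
    r=np.c_[q[:,0],-q[:,1],-np.ones(len(q))]*z['d'].ravel()[:,None]
    w=r@z['T'][:3,:3].T+z['T'][:3,3]; w[z['d'].ravel()<=0]=99; return w.reshape(H,W,3)
def cap(f,x,y,h,r=.035):
    w=pts(f); m=(np.hypot(w[...,0]-x,w[...,1]-y)<r)&(abs(w[...,2]-h)<.005); q=w[m]
    return (len(q),((q.max(0)+q.min(0))/2).round(4),(q.max(0)-q.min(0)).round(3)) if len(q) else 0
E
python3 -c "
from h import *
snap('top','t1')
go(.398,.351,.2)
for f in ['t1','w2']:
  for x,y,h in [(.398,.351,.07),(.397,.251,.074),(.378,-.217,.074),(.382,-.319,.07)]: print(f,cap(f,x,y,h))
  w=pts(f); m=(abs(w[...,2]-.05)<.004)&(abs(w[...,0]-.5)<.2)&(abs(w[...,1]-.085)<.045); q=w[m]; print('tray',len(q),q.min(0),q.max(0))
"
```

```text
yaw 0.029 p [0.5107 0.1864 0.1742] dx -0.1079 dy -0.1678 dz -0.0258 t 7.1
t1 (180, array([0.4053, 0.3567, 0.07  ]), array([0.051, 0.05 , 0.01 ]))
t1 (26, array([0.3953, 0.2586, 0.0738]), array([0.018, 0.011, 0.009]))
t1 (50, array([ 0.3762, -0.2204,  0.074 ]), array([0.018, 0.019, 0.009]))
t1 (127, array([ 0.379 , -0.321 ,  0.0699]), array([0.034, 0.034, 0.01 ]))
tray 138 [0.37743068 0.04996549 0.04604985] [0.61679738 0.1172044  0.05390087]
w2 (730, array([0.4061, 0.3525, 0.0687]), array([0.053, 0.055, 0.007]))
w2 (194, array([0.3953, 0.2545, 0.0726]), array([0.021, 0.021, 0.007]))
w2 (194, array([ 0.3772, -0.2222,  0.0728]), array([0.022, 0.021, 0.007]))
w2 (483, array([ 0.3802, -0.3227,  0.0694]), array([0.035, 0.035, 0.009]))
tray 1764 [0.44608313 0.05213308 0.04605712] [0.69047655 0.12402018 0.05387339]
```

Call:
{"api": "drive_tool", "payload": {
  "steps": [
    {"dx": -0.11, "dy": -0.168, "dz": -0.025, "twist": 0},
    {"dx": -0.11, "dy": -0.168, "dz": -0.025, "twist": 0},
    {"dx": -0.11, "dy": -0.168, "dz": -0.025, "twist": 0},
    {"dx": -0.11, "dy": -0.168, "dz": -0.025, "twist": 0},
    {"dx": -0.11, "dy": -0.168, "dz": -0.025, "twist": 0}
  ],
  "fingers": 0.3
}}

```text
clock: 7.6
tcp_pos: [0.3987, 0.3506, 0.1996]
eef_rot: [1.0, 0.016, 0.0, -0.001]
contact_force: [-0.4, -0.5, -0.3]
opening: 0.7
finger_force: 0.0
```

```bash
python3 -c "
from h import *
snap('wrist','w4');go(.398,.352,.024)
w=pts('w4');np.set_printoptions(suppress=True)
for r in (.03,.035): print(cap('w4',.398,.352,.07,r),cap('w4',.395,.2545,.074,r))
"
```

```text
yaw 0.032 p [0.3999 0.349  0.1991] dx -0.0018 dy -0.0030 dz 0.1751 t 7.7
(1595, array([0.4038, 0.3541, 0.0688]), array([0.047, 0.045, 0.008])) (482, array([0.3961, 0.2551, 0.0725]), array([0.02 , 0.021, 0.006]))
(1879, array([0.4063, 0.354 , 0.0688]), array([0.052, 0.059, 0.008])) (482, array([0.3961, 0.2551, 0.0725]), array([0.02 , 0.021, 0.006]))
```

View pics/w4.png

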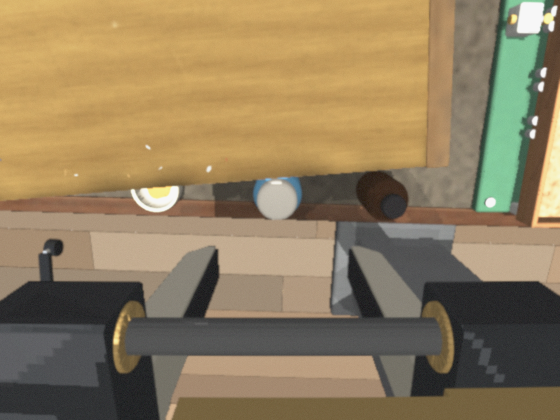

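```bash
python3 -c "
from h import *
print(pd('w4',277,197),pz('w4',277,197,.07))
for p in [(240,180),(277,178),(320,177),(240,190),(277,182),(150,150),(262,197),(292,197)]: print(p,pd('w4',*p).round(4))"
```

```text
[0.4006129  0.35474732 0.07069671] [0.40043872 0.35475449 0.07      ]
(240, 180) [0.413  0.3869 0.0646]
(277, 178) [0.4148 0.3554 0.0591]
(320, 177) [4.059e-01 3.115e-01 2.000e-04]
(240, 190) [ 3.891e-01  3.945e-01 -2.000e-04]
(277, 182) [0.4132 0.3551 0.0687]
(150, 150) [0.4363 0.4623 0.0655]
(262, 197) [0.4    0.3675 0.0701]
(292, 197) [0.4009 0.342  0.0703]
```

Call:
{"api": "drive_tool", "payload": {
  "steps": [
    {"dx": -0.004, "dy": -0.006, "dz": 0.05, "twist": 0},
    {"dx": -0.004, "dy": -0.006, "dz": 0.09, "twist": 0},
    {"dx": -0.004, "dy": -0.006, "dz": 0.12, "twist": 0},
    {"dx": -0.004, "dy": -0.006, "dz": 0.15, "twist": 0},
    {"dx": -0.004, "dy": -0.006, "dz": 0.172, "twist": 0}
  ],
  "fingers": 0.3
}}

```text
clock: 8.15
tcp_pos: [0.3975, 0.3514, 0.0243]
eef_rot: [1.0, 0.013, -0.001, 0.001]
contact_force: [-0.0, -0.1, 0.2]
opening: 0.701
finger_force: 0.0
```

Call:
{"api": "drive_tool", "payload": {
  "steps": [
    {"dx": 0, "dy": 0, "dz": 0, "twist": 0},
    {"dx": 0, "dy": 0, "dz": 0, "twist": 0},
    {"dx": 0, "dy": 0, "dz": 0, "twist": 0},
    {"dx": 0, "dy": 0, "dz": 0, "twist": 0},
    {"dx": 0, "dy": 0, "dz": 0, "twist": 0}
  ],
  "fingers": 1
}}

```text
clock: 8.65
tcp_pos: [0.3981, 0.3534, 0.0281]
eef_rot: [1.0, 0.014, 0.001, -0.0]
contact_force: [0.6, -2.5, 6.2]
opening: 0.469
finger_force: 30.0
```

Call:
{"api": "drive_tool", "payload": {
  "steps": [
    {"dx": 0, "dy": 0, "dz": -0.004, "twist": 0},
    {"dx": -0.014, "dy": 0, "dz": -0.005, "twist": 0},
    {"dx": -0.016, "dy": 0, "dz": -0.05, "twist": 0},
    {"dx": -0.016, "dy": 0, "dz": -0.1, "twist": 0},
    {"dx": -0.016, "dy": 0, "dz": -0.13, "twist": 0}
  ]
}}

```text
clock: 9.15
tcp_pos: [0.3808, 0.353, 0.1605]
eef_rot: [1.0, 0.014, 0.001, -0.001]
contact_force: [-0.1, -0.2, -0.6]
opening: 0.469
finger_force: 30.0
```

```bash
python3 -c "
from h import *
s=bot.sense();print(s['opening'],s['finger_force'])
snap('wrist','w5');go(.555,.0885,.061)"
```

```text
0.4685942510141324 29.978058739216067
yaw 0.028 p [0.3819 0.3539 0.1647] dx 0.1656 dy 0.2701 dz 0.1037 t 9.2
```

View pics/w5.png

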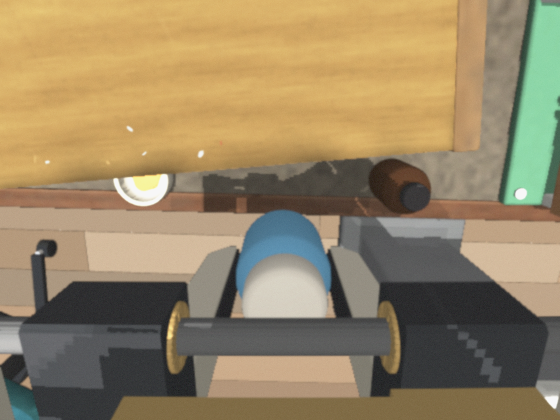

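Call:
{"api": "drive_tool", "payload": {
  "steps": [
    {"dx": 0.09, "dy": 0.15, "dz": -0.02, "twist": 0},
    {"dx": 0.09, "dy": 0.15, "dz": -0.02, "twist": 0},
    {"dx": 0.09, "dy": 0.15, "dz": -0.02, "twist": 0},
    {"dx": 0.09, "dy": 0.15, "dz": -0.02, "twist": 0},
    {"dx": 0.09, "dy": 0.15, "dz": -0.02, "twist": 0}
  ]
}}

```text
clock: 9.7
tcp_pos: [0.4762, 0.203, 0.1768]
eef_rot: [1.0, 0.012, 0.0, 0.0]
contact_force: [-0.5, 0.3, -1.0]
opening: 0.467
finger_force: 30.0
```

Call:
{"api": "drive_tool", "payload": {
  "steps": [
    {"dx": -0.02, "dy": 0.12, "dz": 0, "twist": 0},
    {"dx": -0.02, "dy": 0.12, "dz": 0, "twist": 0},
    {"dx": -0.02, "dy": 0.12, "dz": 0, "twist": 0},
    {"dx": -0.02, "dy": 0.12, "dz": 0, "twist": 0},
    {"dx": -0.02, "dy": 0.12, "dz": 0, "twist": 0}
  ]
}}

```text
clock: 10.2
tcp_pos: [0.4584, 0.0853, 0.1766]
eef_rot: [1.0, 0.014, 0.0, -0.0]
contact_force: [0.1, 0.5, -1.0]
opening: 0.469
finger_force: 30.0
```

```bash
python3 -c "
from h import *
s=bot.sense();print(s['opening'],s['finger_force'])
snap('wrist','w6');snap('top','t6');go(.555,.0885,.061)
print(bot.sense()['clock'])
for f in ('w6',):
  w=pts(f)
  a=.029;X=w[...,0]*np.cos(a)+w[...,1]*np.sin(a);Y=-w[...,0]*np.sin(a)+w[...,1]*np.cos(a)
  fl=(abs(w[...,2]-.032)<.004)&(abs(X-.48)<.2)&(abs(Y-.072)<.05)
  rim=(abs(w[...,2]-.050)<.004)&(abs(X-.48)<.2)&(abs(Y-.072)<.05)
  for n,m in (('fl',fl),('rim',rim)): print(f,n,m.sum(),np.percentile(X[m],[0,1,50,99,100]).round(4),np.percentile(Y[m],[0,1,50,99,100]).round(4))
"
```

```text
0.4693926142936769 29.978117765276693
yaw 0.029 p [0.4587 0.0858 0.1765] dx 0.0964 dy 0.0001 dz 0.1155 t 10.3
10.3
w6 fl 13325 [0.4344 0.4438 0.5332 0.6161 0.6181] [0.0437 0.0441 0.0725 0.1184 0.122 ]
w6 rim 3213 [0.4289 0.4359 0.5394 0.5936 0.5941] [0.0388 0.0391 0.0707 0.1041 0.1045]
```

View pics/w6.png

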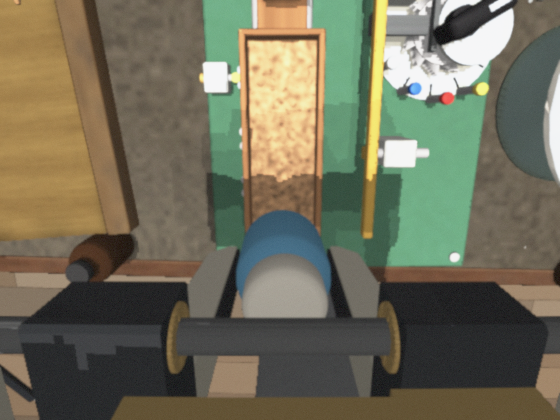

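Call:
{"api": "drive_tool", "payload": {
  "steps": [
    {"dx": 0.05, "dy": 0, "dz": 0, "twist": 0},
    {"dx": 0.0955, "dy": 0, "dz": 0, "twist": 0},
    {"dx": 0.0955, "dy": 0, "dz": 0.02, "twist": 0},
    {"dx": 0.0955, "dy": 0, "dz": 0.05, "twist": 0},
    {"dx": 0.0955, "dy": 0, "dz": 0.07, "twist": 0}
  ]
}}

```text
clock: 10.8
tcp_pos: [0.5539, 0.0887, 0.1041]
eef_rot: [1.0, 0.015, -0.001, 0.0]
contact_force: [0.2, 0.6, -1.2]
opening: 0.469
finger_force: 30.0
```

```bash
python3 -c "
from h import *
go(.555,.0885,.061);p=bot.sense()['tcp_pos'];a=.029;print('X',p[0]*np.cos(a)+p[1]*np.sin(a),'Y',p[1]*np.cos(a)-p[0]*np.sin(a))"
```

```text
yaw 0.029 p [0.5539 0.0887 0.1041] dx 0.0011 dy 0.0003 dz 0.0431 t 10.8
X 0.5562354266306995 Y 0.07264362646778608
```

Call:
{"api": "drive_tool", "payload": {
  "steps": [
    {"dx": 0, "dy": 0.0005, "dz": 0.02, "twist": 0},
    {"dx": 0, "dy": 0.0005, "dz": 0.03, "twist": 0},
    {"dx": 0, "dy": 0.0005, "dz": 0.038, "twist": 0},
    {"dx": 0, "dy": 0.0005, "dz": 0.042, "twist": 0},
    {"dx": 0, "dy": 0.0005, "dz": 0.042, "twist": 0}
  ]
}}

```text
clock: 11.3
tcp_pos: [0.5544, 0.0871, 0.0647]
eef_rot: [1.0, 0.014, 0.0, -0.0]
contact_force: [-0.1, 0.1, -0.8]
opening: 0.469
finger_force: 30.0
```

Call:
{"api": "drive_tool", "payload": {
  "steps": [
    {"dx": 0, "dy": 0, "dz": 0.002, "twist": 0},
    {"dx": 0, "dy": 0, "dz": 0.003, "twist": 0},
    {"dx": 0, "dy": 0, "dz": 0.004, "twist": 0},
    {"dx": 0, "dy": 0, "dz": 0.004, "twist": 0}
  ]
}}

```text
clock: 11.7
tcp_pos: [0.5544, 0.0868, 0.0607]
eef_rot: [1.0, 0.014, 0.0, -0.0]
contact_force: [-0.2, -0.3, -0.4]
opening: 0.47
finger_force: 30.0
```

Call:
{"api": "drive_tool", "payload": {
  "steps": [
    {"dx": 0, "dy": 0, "dz": 0.001, "twist": 0},
    {"dx": 0, "dy": 0, "dz": 0.002, "twist": 0},
    {"dx": 0, "dy": 0, "dz": 0.002, "twist": 0}
  ]
}}

```text
clock: 12.0
tcp_pos: [0.5551, 0.0869, 0.06]
eef_rot: [1.0, 0.014, 0.001, -0.0]
contact_force: [-1.9, 0.2, 10.4]
opening: 0.469
finger_force: 30.0
```

Call:
{"api": "drive_tool", "payload": {
  "steps": [
    {"dx": 0, "dy": 0, "dz": 0, "twist": 0},
    {"dx": 0, "dy": 0, "dz": 0, "twist": 0},
    {"dx": 0, "dy": 0, "dz": 0, "twist": 0}
  ],
  "fingers": 0.4
}}

```text
clock: 12.3
tcp_pos: [0.5543, 0.0868, 0.0585]
eef_rot: [1.0, 0.014, -0.0, 0.0]
contact_force: [0.3, 0.6, 0.2]
opening: 0.602
finger_force: 0.0
```

Call:
{"api": "drive_tool", "payload": {
  "steps": [
    {"dx": 0, "dy": 0, "dz": -0.05, "twist": 0},
    {"dx": 0, "dy": 0, "dz": -0.1, "twist": 0},
    {"dx": -0.05, "dy": -0.03, "dz": -0.11, "twist": 0},
    {"dx": -0.1, "dy": -0.06, "dz": -0.11, "twist": 0},
    {"dx": -0.1, "dy": -0.1, "dz": -0.11, "twist": 0}
  ]
}}

```text
clock: 12.8
tcp_pos: [0.4498, 0.1823, 0.1696]
eef_rot: [1.0, 0.013, 0.001, -0.0]
contact_force: [0.6, -0.2, -0.1]
opening: 0.599
finger_force: 0.0
```

```bash
python3 -c "
from h import *
snap('wrist','w7');go(.396,.2548,.026)
print(cap('w7',.559,.089,.102))
w=pts('w7');m=(abs(w[...,2]-.102)<.006);print(m.sum(),w[m].min(0) if m.any() else 0,w[m].max(0) if m.any() else 0)
print(cap('w7',.396,.2548,.074))"
```

```text
yaw 0.029 p [0.4485 0.1888 0.1695] dx -0.0505 dy -0.0675 dz 0.1435 t 12.8
(2649, array([0.5535, 0.0867, 0.1009]), array([0.034, 0.035, 0.008]))
2680 [0.53636384 0.06940961 0.09600917] [0.57061065 0.10405638 0.10475409]
(87, array([0.3999, 0.2594, 0.0721]), array([0.013, 0.01 , 0.006]))
```

Call:
{"api": "drive_tool", "payload": {
  "steps": [
    {"dx": -0.052, "dy": -0.0665, "dz": 0, "twist": 0},
    {"dx": -0.052, "dy": -0.0665, "dz": 0.01, "twist": 0},
    {"dx": -0.052, "dy": -0.0665, "dz": 0.05, "twist": 0},
    {"dx": -0.052, "dy": -0.0665, "dz": 0.07, "twist": 0},
    {"dx": -0.052, "dy": -0.0665, "dz": 0.07, "twist": 0}
  ],
  "fingers": 0.3
}}

```text
clock: 13.35
tcp_pos: [0.3968, 0.2475, 0.0958]
eef_rot: [1.0, 0.014, -0.002, 0.001]
contact_force: [-0.5, 0.6, -0.3]
opening: 0.702
finger_force: 0.0
```

```bash
python3 -c "
from h import *
snap('wrist','w8');go(.396,.2548,.028)
print(cap('w8',.396,.2548,.074))"
```

```text
yaw 0.028 p [0.3977 0.2478 0.0979] dx -0.0015 dy -0.0071 dz 0.0699 t 13.4
(1003, array([0.396 , 0.2548, 0.0723]), array([0.021, 0.02 , 0.006]))
```

Call:
{"api": "drive_tool", "payload": {
  "steps": [
    {"dx": -0.002, "dy": -0.0075, "dz": 0, "twist": 0},
    {"dx": -0.002, "dy": -0.0075, "dz": 0.03, "twist": 0},
    {"dx": -0.002, "dy": -0.0075, "dz": 0.055, "twist": 0},
    {"dx": -0.002, "dy": -0.0075, "dz": 0.07, "twist": 0},
    {"dx": -0.002, "dy": -0.0075, "dz": 0.07, "twist": 0}
  ]
}}

```text
clock: 13.9
tcp_pos: [0.3956, 0.2553, 0.0278]
eef_rot: [1.0, 0.014, -0.001, 0.0]
contact_force: [0.5, -1.1, -0.8]
opening: 0.698
finger_force: 0.0
```

Call:
{"api": "drive_tool", "payload": {
  "steps": [
    {"dx": -0.002, "dy": 0, "dz": 0, "twist": 0},
    {"dx": -0.002, "dy": 0, "dz": 0, "twist": 0},
    {"dx": -0.002, "dy": 0, "dz": 0, "twist": 0},
    {"dx": -0.002, "dy": 0, "dz": 0, "twist": 0},
    {"dx": -0.002, "dy": 0, "dz": 0, "twist": 0}
  ],
  "fingers": 1
}}

```text
clock: 14.4
tcp_pos: [0.3944, 0.2556, 0.0294]
eef_rot: [1.0, 0.014, 0.001, -0.0]
contact_force: [-0.2, -0.7, 5.8]
opening: 0.415
finger_force: 30.0
```

Call:
{"api": "drive_tool", "payload": {
  "steps": [
    {"dx": 0, "dy": 0, "dz": -0.004, "twist": 0},
    {"dx": -0.014, "dy": 0, "dz": -0.005, "twist": 0},
    {"dx": -0.016, "dy": 0, "dz": -0.05, "twist": 0},
    {"dx": -0.016, "dy": 0, "dz": -0.1, "twist": 0},
    {"dx": -0.016, "dy": 0, "dz": -0.13, "twist": 0}
  ]
}}

```text
clock: 14.9
tcp_pos: [0.3782, 0.2551, 0.1624]
eef_rot: [1.0, 0.014, 0.001, -0.001]
contact_force: [-0.5, 0.8, -2.3]
opening: 0.412
finger_force: 30.0
```

```bash
cat >> h.py <<'E'
def goX(X,Y,z):
    a=.029; c,s=np.cos(a),np.sin(a); go(c*X-s*Y,s*X+c*Y,z)
E
python3 -c "
from h import *
s=bot.sense();print(s['opening'],s['finger_force'])
goX(.508,.0717,.061)"
```

```text
0.4121986559652343 29.99647118624125
yaw 0.028 p [0.3782 0.2551 0.1624] dx 0.1228 dy 0.1722 dz 0.1014 t 14.9
```

Call:
{"api": "drive_tool", "payload": {
  "steps": [
    {"dx": 0.122, "dy": 0.172, "dz": -0.01, "twist": 0},
    {"dx": 0.122, "dy": 0.172, "dz": -0.01, "twist": 0},
    {"dx": 0.122, "dy": 0.172, "dz": -0.01, "twist": 0},
    {"dx": 0.122, "dy": 0.172, "dz": -0.01, "twist": 0},
    {"dx": 0.122, "dy": 0.172, "dz": -0.01, "twist": 0}
  ]
}}

```text
clock: 15.4
tcp_pos: [0.5064, 0.0829, 0.1687]
eef_rot: [1.0, 0.012, -0.0, 0.0]
contact_force: [-0.2, -0.0, -1.3]
opening: 0.416
finger_force: 30.0
```

Call:
{"api": "drive_tool", "payload": {
  "steps": [
    {"dx": 0, "dy": 0, "dz": 0.01, "twist": 0},
    {"dx": 0, "dy": 0, "dz": 0.04, "twist": 0},
    {"dx": 0, "dy": 0, "dz": 0.06, "twist": 0},
    {"dx": 0, "dy": 0, "dz": 0.06, "twist": 0}
  ]
}}

```text
clock: 15.8
tcp_pos: [0.5025, 0.0873, 0.1053]
eef_rot: [1.0, 0.014, -0.002, 0.0]
contact_force: [-0.0, 0.8, -0.5]
opening: 0.419
finger_force: 30.0
```

```bash
python3 -c "
from h import *
s=bot.sense();print(s['opening'],s['finger_force'])
goX(.507,.0717,.0605)"
```

```text
0.4192349712849526 29.99660922898329
yaw 0.029 p [0.5025 0.0873 0.1053] dx 0.0022 dy 0.0010 dz 0.0448 t 15.8
```

Call:
{"api": "drive_tool", "payload": {
  "steps": [
    {"dx": 0.001, "dy": 0, "dz": 0.02, "twist": 0},
    {"dx": 0.001, "dy": 0, "dz": 0.035, "twist": 0},
    {"dx": 0.001, "dy": 0, "dz": 0.041, "twist": 0},
    {"dx": 0.001, "dy": 0, "dz": 0.043, "twist": 0},
    {"dx": 0.001, "dy": 0, "dz": 0.043, "twist": 0}
  ]
}}

```text
clock: 16.3
tcp_pos: [0.5057, 0.0866, 0.066]
eef_rot: [1.0, 0.014, 0.0, -0.0]
contact_force: [0.0, -0.4, -1.8]
opening: 0.415
finger_force: 30.0
```

Call:
{"api": "drive_tool", "payload": {
  "steps": [
    {"dx": 0, "dy": 0, "dz": 0.001, "twist": 0},
    {"dx": 0, "dy": 0, "dz": 0.002, "twist": 0},
    {"dx": 0, "dy": 0, "dz": 0.002, "twist": 0}
  ]
}}

```text
clock: 16.6
tcp_pos: [0.5058, 0.0864, 0.0639]
eef_rot: [1.0, 0.014, 0.0, -0.0]
contact_force: [0.6, 0.6, -1.6]
opening: 0.416
finger_force: 30.0
```

Call:
{"api": "drive_tool", "payload": {
  "steps": [
    {"dx": 0, "dy": 0, "dz": 0.001, "twist": 0},
    {"dx": 0, "dy": 0, "dz": 0.002, "twist": 0},
    {"dx": 0, "dy": 0, "dz": 0.003, "twist": 0},
    {"dx": 0, "dy": 0, "dz": 0.003, "twist": 0}
  ]
}}

```text
clock: 17.0
tcp_pos: [0.506, 0.0864, 0.0614]
eef_rot: [1.0, 0.014, 0.0, -0.0]
contact_force: [-2.6, -0.7, 7.1]
opening: 0.418
finger_force: 30.0
```

Call:
{"api": "drive_tool", "payload": {
  "steps": [
    {"dx": 0, "dy": 0, "dz": 0.001, "twist": 0},
    {"dx": 0, "dy": 0, "dz": 0.001, "twist": 0}
  ]
}}

```text
clock: 17.2
tcp_pos: [0.5064, 0.0864, 0.0613]
eef_rot: [1.0, 0.014, 0.001, -0.0]
contact_force: [-6.0, -1.8, 15.7]
opening: 0.419
finger_force: 30.0
```

Bottle is touching the floor of the tray. I'll release it, rise, and head for the right side.

Call:
{"api": "drive_tool", "payload": {
  "steps": [
    {"dx": 0, "dy": 0, "dz": -0.001, "twist": 0},
    {"dx": 0, "dy": 0, "dz": -0.001, "twist": 0},
    {"dx": 0, "dy": 0, "dz": -0.001, "twist": 0}
  ],
  "fingers": 0.38
}}

```text
clock: 17.5
tcp_pos: [0.5056, 0.0864, 0.0605]
eef_rot: [1.0, 0.014, -0.0, 0.0]
contact_force: [-0.3, 0.4, -0.3]
opening: 0.601
finger_force: 0.0
```

Call:
{"api": "drive_tool", "payload": {
  "steps": [
    {"dx": 0, "dy": 0, "dz": -0.05, "twist": 0},
    {"dx": 0, "dy": 0, "dz": -0.1, "twist": 0},
    {"dx": -0.05, "dy": 0, "dz": -0.12, "twist": 0},
    {"dx": -0.08, "dy": 0.04, "dz": -0.12, "twist": 0},
    {"dx": -0.1, "dy": 0.07, "dz": -0.12, "twist": 0}
  ]
}}

```text
clock: 18.0
tcp_pos: [0.4062, 0.0133, 0.1813]
eef_rot: [1.0, 0.015, 0.001, 0.0]
contact_force: [0.5, -0.6, -0.0]
opening: 0.618
finger_force: 0.0
```

```bash
python3 -c "
from h import *
snap('wrist','w9');go(.377,-.2218,.12)
print(cap('w9',.5545,.0868,.102),cap('w9',.506,.0865,.106),cap('w9',.377,-.2218,.074),cap('w9',.380,-.3225,.07))"
```

```text
yaw 0.028 p [0.4046 0.01   0.1811] dx -0.0340 dy 0.2310 dz 0.0611 t 18.1
(603, array([0.5406, 0.0859, 0.1006]), array([0.01 , 0.03 , 0.007])) (1060, array([0.5189, 0.0855, 0.1045]), array([0.044, 0.021, 0.007])) (224, array([ 0.3771, -0.2162,  0.0725]), array([0.02 , 0.01 , 0.007])) 0
```

Call:
{"api": "drive_tool", "payload": {
  "steps": [
    {"dx": -0.034, "dy": 0.231, "dz": 0, "twist": 0},
    {"dx": -0.034, "dy": 0.231, "dz": 0, "twist": 0},
    {"dx": -0.034, "dy": 0.231, "dz": 0, "twist": 0},
    {"dx": -0.034, "dy": 0.231, "dz": 0, "twist": 0},
    {"dx": -0.034, "dy": 0.231, "dz": 0.02, "twist": 0}
  ],
  "fingers": 0.3
}}

```text
clock: 18.55
tcp_pos: [0.38, -0.2214, 0.1625]
eef_rot: [1.0, 0.013, 0.001, 0.001]
contact_force: [0.6, 0.2, -0.1]
opening: 0.701
finger_force: 0.0
```

Call:
{"api": "drive_tool", "payload": {
  "steps": [
    {"dx": 0, "dy": 0, "dz": 0.03, "twist": 0},
    {"dx": 0, "dy": 0, "dz": 0.065, "twist": 0},
    {"dx": 0, "dy": 0, "dz": 0.065, "twist": 0}
  ]
}}

```text
clock: 18.85
tcp_pos: [0.3782, -0.2174, 0.0915]
eef_rot: [1.0, 0.013, -0.003, -0.002]
contact_force: [0.6, -0.6, 0.8]
opening: 0.699
finger_force: 0.0
```

```bash
python3 -c "
from h import *
snap('wrist','w10')
print(cap('w10',.377,-.2218,.074),cap('w10',.380,-.3225,.07));go(.377,-.2218,.028)"
```

```text
(1098, array([ 0.3768, -0.2223,  0.0727]), array([0.021, 0.02 , 0.007])) (2830, array([ 0.3802, -0.3229,  0.0688]), array([0.034, 0.034, 0.008]))
yaw 0.028 p [ 0.3792 -0.2177  0.0943] dx -0.0024 dy 0.0040 dz 0.0663 t 18.9
```

Call:
{"api": "drive_tool", "payload": {
  "steps": [
    {"dx": -0.002, "dy": 0.0045, "dz": 0, "twist": 0},
    {"dx": -0.002, "dy": 0.0045, "dz": 0.03, "twist": 0},
    {"dx": -0.002, "dy": 0.0045, "dz": 0.055, "twist": 0},
    {"dx": -0.002, "dy": 0.0045, "dz": 0.066, "twist": 0},
    {"dx": -0.002, "dy": 0.0045, "dz": 0.066, "twist": 0}
  ]
}}

```text
clock: 19.4
tcp_pos: [0.3783, -0.2228, 0.0299]
eef_rot: [1.0, 0.014, -0.0, -0.0]
contact_force: [-0.3, 0.4, 0.9]
opening: 0.703
finger_force: 0.0
```

Call:
{"api": "drive_tool", "payload": {
  "steps": [
    {"dx": 0, "dy": 0, "dz": 0, "twist": 0},
    {"dx": 0, "dy": 0, "dz": 0, "twist": 0},
    {"dx": 0, "dy": 0, "dz": 0, "twist": 0},
    {"dx": 0, "dy": 0, "dz": 0, "twist": 0},
    {"dx": 0, "dy": 0, "dz": 0, "twist": 0}
  ],
  "fingers": 1
}}

```text
clock: 19.9
tcp_pos: [0.3786, -0.223, 0.0303]
eef_rot: [1.0, 0.014, 0.0, 0.0]
contact_force: [-0.1, 1.1, 5.1]
opening: 0.416
finger_force: 30.0
```

Call:
{"api": "drive_tool", "payload": {
  "steps": [
    {"dx": 0, "dy": 0, "dz": -0.03, "twist": 0},
    {"dx": 0, "dy": 0, "dz": -0.08, "twist": 0},
    {"dx": 0, "dy": 0, "dz": -0.13, "twist": 0},
    {"dx": 0.0, "dy": -0.05, "dz": -0.14, "twist": 0},
    {"dx": 0.0, "dy": -0.1, "dz": -0.14, "twist": 0}
  ]
}}

```text
clock: 20.4
tcp_pos: [0.3757, -0.1236, 0.1719]
eef_rot: [1.0, 0.012, 0.001, 0.001]
contact_force: [0.7, 0.9, -0.3]
opening: 0.413
finger_force: 30.0
```

```bash
python3 -c "
from h import *
s=bot.sense();print(s['opening'],s['finger_force'])
goX(.460,.0717,.061)"
```

```text
0.41270270718345 29.995945072732866
yaw 0.024 p [ 0.3757 -0.1236  0.1719] dx 0.0871 dy -0.2065 dz 0.1109 t 20.4
```

Call:
{"api": "drive_tool", "payload": {
  "steps": [
    {"dx": 0.085, "dy": -0.204, "dz": -0.01, "twist": 0},
    {"dx": 0.085, "dy": -0.204, "dz": -0.01, "twist": 0},
    {"dx": 0.085, "dy": -0.204, "dz": -0.01, "twist": 0},
    {"dx": 0.085, "dy": -0.204, "dz": -0.01, "twist": 0},
    {"dx": 0.085, "dy": -0.204, "dz": -0.01, "twist": 0}
  ]
}}

```text
clock: 20.9
tcp_pos: [0.4553, 0.086, 0.1796]
eef_rot: [1.0, 0.015, -0.0, -0.0]
contact_force: [0.3, -0.3, -2.3]
opening: 0.418
finger_force: 30.0
```

Call:
{"api": "drive_tool", "payload": {
  "steps": [
    {"dx": 0, "dy": 0, "dz": 0.0, "twist": 0},
    {"dx": 0, "dy": 0, "dz": 0.04, "twist": 0},
    {"dx": 0, "dy": 0, "dz": 0.06, "twist": 0},
    {"dx": 0, "dy": 0, "dz": 0.06, "twist": 0}
  ]
}}

```text
clock: 21.3
tcp_pos: [0.4532, 0.0817, 0.1168]
eef_rot: [1.0, 0.014, -0.002, 0.0]
contact_force: [-0.5, -0.4, -0.4]
opening: 0.417
finger_force: 30.0
```

```bash
python3 -c "
from h import *
s=bot.sense();print(s['opening'],s['finger_force'])
goX(.460,.0717,.0625)
snap('wrist','w11');print(cap('w11',.5545,.0868,.102,.02),cap('w11',.506,.0865,.106,.02))"
```

```text
0.4173987585989058 29.997539104660973
yaw 0.027 p [0.4532 0.0817 0.1168] dx 0.0046 dy -0.0031 dz 0.0543 t 21.3
(4392, array([0.5531, 0.0865, 0.1007]), array([0.035, 0.034, 0.007])) (1346, array([0.507 , 0.0855, 0.1044]), array([0.021, 0.02 , 0.007]))
```

Call:
{"api": "drive_tool", "payload": {
  "steps": [
    {"dx": 0.006, "dy": -0.0035, "dz": 0.0, "twist": 0},
    {"dx": 0.006, "dy": -0.0035, "dz": 0.02, "twist": 0},
    {"dx": 0.006, "dy": -0.0035, "dz": 0.04, "twist": 0},
    {"dx": 0.006, "dy": -0.0035, "dz": 0.047, "twist": 0},
    {"dx": 0.006, "dy": -0.0035, "dz": 0.047, "twist": 0}
  ]
}}

```text
clock: 21.85
tcp_pos: [0.4609, 0.0862, 0.073]
eef_rot: [1.0, 0.014, -0.0, 0.0]
contact_force: [0.1, -0.7, -0.4]
opening: 0.413
finger_force: 30.0
```

Call:
{"api": "drive_tool", "payload": {
  "steps": [
    {"dx": 0, "dy": 0, "dz": 0.001, "twist": 0},
    {"dx": 0, "dy": 0, "dz": 0.002, "twist": 0},
    {"dx": 0, "dy": 0, "dz": 0.003, "twist": 0},
    {"dx": 0, "dy": 0, "dz": 0.003, "twist": 0}
  ]
}}

```text
clock: 22.25
tcp_pos: [0.4608, 0.0862, 0.0699]
eef_rot: [1.0, 0.014, 0.0, -0.0]
contact_force: [0.1, 0.4, -0.8]
opening: 0.418
finger_force: 30.0
```

Call:
{"api": "drive_tool", "payload": {
  "steps": [
    {"dx": -0.001, "dy": 0.001, "dz": 0.002, "twist": 0},
    {"dx": -0.001, "dy": 0.001, "dz": 0.004, "twist": 0},
    {"dx": -0.001, "dy": 0.001, "dz": 0.006, "twist": 0},
    {"dx": -0.001, "dy": 0.001, "dz": 0.0065, "twist": 0},
    {"dx": -0.001, "dy": 0.001, "dz": 0.0065, "twist": 0}
  ]
}}

```text
clock: 22.75
tcp_pos: [0.4596, 0.0852, 0.063]
eef_rot: [1.0, 0.014, -0.0, 0.0]
contact_force: [0.3, 0.1, -0.8]
opening: 0.412
finger_force: 30.0
```

Call:
{"api": "drive_tool", "payload": {
  "steps": [
    {"dx": 0, "dy": 0, "dz": 0.0005, "twist": 0},
    {"dx": 0, "dy": 0, "dz": 0.0015, "twist": 0},
    {"dx": 0, "dy": 0, "dz": 0.0015, "twist": 0}
  ]
}}

```text
clock: 23.05
tcp_pos: [0.4598, 0.0852, 0.0618]
eef_rot: [1.0, 0.014, 0.0, -0.0]
contact_force: [-1.1, -0.0, 0.7]
opening: 0.419
finger_force: 30.0
```

Call:
{"api": "drive_tool", "payload": {
  "steps": [
    {"dx": 0, "dy": 0, "dz": 0.0007, "twist": 0},
    {"dx": 0, "dy": 0, "dz": 0.0007, "twist": 0}
  ]
}}

```text
clock: 23.25
tcp_pos: [0.4601, 0.0852, 0.0617]
eef_rot: [1.0, 0.014, 0.0, -0.0]
contact_force: [-1.0, 0.8, 7.5]
opening: 0.413
finger_force: 30.0
```

Call:
{"api": "drive_tool", "payload": {
  "steps": [
    {"dx": 0, "dy": 0, "dz": 0, "twist": 0},
    {"dx": 0, "dy": 0, "dz": 0, "twist": 0},
    {"dx": 0, "dy": 0, "dz": 0, "twist": 0}
  ],
  "fingers": 0.38
}}

```text
clock: 23.55
tcp_pos: [0.4596, 0.0851, 0.0608]
eef_rot: [1.0, 0.014, -0.0, 0.0]
contact_force: [0.4, 0.6, -0.9]
opening: 0.605
finger_force: 0.0
```

Call:
{"api": "drive_tool", "payload": {
  "steps": [
    {"dx": 0, "dy": 0, "dz": -0.05, "twist": 0},
    {"dx": 0, "dy": 0, "dz": -0.1, "twist": 0},
    {"dx": -0.02, "dy": 0.04, "dz": -0.12, "twist": 0},
    {"dx": -0.06, "dy": 0.08, "dz": -0.12, "twist": 0},
    {"dx": -0.06, "dy": 0.13, "dz": -0.12, "twist": 0}
  ]
}}

```text
clock: 24.05
tcp_pos: [0.4018, -0.0417, 0.1821]
eef_rot: [1.0, 0.015, 0.001, 0.0]
contact_force: [2.3, -0.5, -0.6]
opening: 0.622
finger_force: 0.0
```

```bash
python3 -c "
from h import *
go(.380,-.3228,.12)"
```

```text
yaw 0.030 p [ 0.4018 -0.0417  0.1821] dx -0.0303 dy 0.2803 dz 0.0621 t 24.1
```

Call:
{"api": "drive_tool", "payload": {
  "steps": [
    {"dx": -0.028, "dy": 0.22, "dz": 0, "twist": 0},
    {"dx": -0.028, "dy": 0.22, "dz": 0, "twist": 0},
    {"dx": -0.028, "dy": 0.22, "dz": 0, "twist": 0},
    {"dx": -0.028, "dy": 0.22, "dz": 0, "twist": 0},
    {"dx": -0.028, "dy": 0.22, "dz": 0, "twist": 0}
  ],
  "fingers": 0.3
}}

```text
clock: 24.55
tcp_pos: [0.3807, -0.2657, 0.1807]
eef_rot: [1.0, 0.013, -0.0, 0.0]
contact_force: [0.0, 1.0, 0.3]
opening: 0.701
finger_force: 0.0
```

Call:
{"api": "drive_tool", "payload": {
  "steps": [
    {"dx": 0, "dy": 0.05, "dz": 0.0, "twist": 0},
    {"dx": 0, "dy": 0.06, "dz": 0.03, "twist": 0},
    {"dx": 0, "dy": 0.06, "dz": 0.07, "twist": 0},
    {"dx": 0, "dy": 0.06, "dz": 0.07, "twist": 0}
  ]
}}

```text
clock: 24.95
tcp_pos: [0.3815, -0.3211, 0.106]
eef_rot: [1.0, 0.013, -0.003, -0.003]
contact_force: [-0.2, -0.2, -0.5]
opening: 0.703
finger_force: 0.0
```

```bash
python3 -c "
from h import *
snap('wrist','w12')
print(cap('w12',.380,-.3225,.07));go(.380,-.3228,.026)"
```

```text
(2444, array([ 0.3802, -0.3234,  0.069 ]), array([0.034, 0.034, 0.008]))
yaw 0.028 p [ 0.3825 -0.3216  0.1093] dx -0.0025 dy 0.0012 dz 0.0833 t 25.0
```

Call:
{"api": "drive_tool", "payload": {
  "steps": [
    {"dx": -0.002, "dy": 0.0015, "dz": 0.03, "twist": 0},
    {"dx": -0.002, "dy": 0.0015, "dz": 0.06, "twist": 0},
    {"dx": -0.002, "dy": 0.0015, "dz": 0.078, "twist": 0},
    {"dx": -0.002, "dy": 0.0015, "dz": 0.081, "twist": 0},
    {"dx": -0.002, "dy": 0.0015, "dz": 0.081, "twist": 0}
  ]
}}

```text
clock: 25.5
tcp_pos: [0.3821, -0.3241, 0.0317]
eef_rot: [1.0, 0.014, 0.0, 0.0]
contact_force: [0.4, 0.0, 0.3]
opening: 0.697
finger_force: 0.0
```

Call:
{"api": "drive_tool", "payload": {
  "steps": [
    {"dx": 0, "dy": 0, "dz": 0, "twist": 0},
    {"dx": 0, "dy": 0, "dz": 0, "twist": 0},
    {"dx": 0, "dy": 0, "dz": 0, "twist": 0},
    {"dx": 0, "dy": 0, "dz": 0, "twist": 0},
    {"dx": 0, "dy": 0, "dz": 0, "twist": 0}
  ],
  "fingers": 1
}}

```text
clock: 26.0
tcp_pos: [0.3818, -0.3241, 0.0308]
eef_rot: [1.0, 0.014, 0.0, 0.0]
contact_force: [0.7, 0.8, 6.5]
opening: 0.467
finger_force: 30.0
```

Call:
{"api": "drive_tool", "payload": {
  "steps": [
    {"dx": 0, "dy": 0, "dz": -0.03, "twist": 0},
    {"dx": 0, "dy": 0, "dz": -0.08, "twist": 0},
    {"dx": 0, "dy": 0, "dz": -0.13, "twist": 0},
    {"dx": 0.0, "dy": -0.05, "dz": -0.14, "twist": 0},
    {"dx": 0.0, "dy": -0.1, "dz": -0.14, "twist": 0}
  ]
}}

```text
clock: 26.5
tcp_pos: [0.3789, -0.2247, 0.1723]
eef_rot: [1.0, 0.013, 0.001, 0.001]
contact_force: [0.7, 0.0, -1.3]
opening: 0.469
finger_force: 30.0
```

Call:
{"api": "drive_tool", "payload": {
  "steps": [
    {"dx": 0, "dy": -0.1, "dz": 0, "twist": 0},
    {"dx": 0, "dy": -0.1, "dz": 0, "twist": 0},
    {"dx": 0, "dy": -0.1, "dz": 0, "twist": 0}
  ]
}}

```text
clock: 26.8
tcp_pos: [0.3758, -0.1206, 0.1704]
eef_rot: [1.0, 0.017, 0.001, -0.0]
contact_force: [0.2, -0.1, -0.0]
opening: 0.466
finger_force: 30.0
```

```bash
python3 -c "
from h import *
s=bot.sense();print(s['opening'],s['finger_force'])
goX(.4145,.0717,.061)"
```

```text
0.46571514065917985 30.000101731857285
yaw 0.033 p [ 0.3758 -0.1206  0.1704] dx 0.0432 dy -0.2029 dz 0.1094 t 26.8
```

Call:
{"api": "drive_tool", "payload": {
  "steps": [
    {"dx": 0.043, "dy": -0.202, "dz": -0.01, "twist": 0},
    {"dx": 0.043, "dy": -0.202, "dz": -0.01, "twist": 0},
    {"dx": 0.043, "dy": -0.202, "dz": -0.01, "twist": 0},
    {"dx": 0.043, "dy": -0.202, "dz": -0.01, "twist": 0},
    {"dx": 0.043, "dy": -0.202, "dz": -0.01, "twist": 0}
  ]
}}

```text
clock: 27.3
tcp_pos: [0.4135, 0.0822, 0.1801]
eef_rot: [1.0, 0.016, 0.0, -0.0]
contact_force: [-0.1, -1.1, -0.3]
opening: 0.464
finger_force: 30.0
```

Call:
{"api": "drive_tool", "payload": {
  "steps": [
    {"dx": 0, "dy": 0, "dz": 0.0, "twist": 0},
    {"dx": 0, "dy": 0, "dz": 0.04, "twist": 0},
    {"dx": 0, "dy": 0, "dz": 0.06, "twist": 0},
    {"dx": 0, "dy": 0, "dz": 0.06, "twist": 0}
  ]
}}

```text
clock: 27.7
tcp_pos: [0.4121, 0.0765, 0.1173]
eef_rot: [1.0, 0.013, -0.002, 0.0]
contact_force: [0.8, -0.1, -0.1]
opening: 0.465
finger_force: 30.0
```

```bash
python3 -c "
from h import *
s=bot.sense();print(s['opening'],s['finger_force'])
goX(.4145,.0717,.0635)
snap('wrist','w13');print(cap('w13',.5545,.0868,.102,.02),cap('w13',.506,.0865,.106,.02),cap('w13',.460,.0855,.106,.02))"
```

```text
0.46516137017932263 29.999506096355617
yaw 0.026 p [0.4121 0.0765 0.1173] dx 0.0004 dy -0.0072 dz 0.0538 t 27.7
(3, array([0.5357, 0.0851, 0.0976]), array([0.   , 0.005, 0.   ])) (1606, array([0.5069, 0.0857, 0.1046]), array([0.02 , 0.02 , 0.007])) (1299, array([0.4578, 0.0846, 0.1043]), array([0.021, 0.02 , 0.006]))
```

Call:
{"api": "drive_tool", "payload": {
  "steps": [
    {"dx": -0.001, "dy": -0.007, "dz": 0.0, "twist": 0},
    {"dx": -0.001, "dy": -0.007, "dz": 0.01, "twist": 0},
    {"dx": -0.001, "dy": -0.007, "dz": 0.018, "twist": 0},
    {"dx": -0.001, "dy": -0.007, "dz": 0.018, "twist": 0},
    {"dx": -0.001, "dy": -0.007, "dz": 0.018, "twist": 0}
  ]
}}

```text
clock: 28.25
tcp_pos: [0.412, 0.0852, 0.1018]
eef_rot: [1.0, 0.014, -0.0, 0.0]
contact_force: [-0.4, 0.2, -1.0]
opening: 0.465
finger_force: 30.0
```

```bash
python3 -c "
from h import *
goX(.4135,.0717,.0635)"
```

```text
yaw 0.028 p [0.412  0.0852 0.1018] dx -0.0008 dy 0.0015 dz 0.0383 t 28.2
```

Call:
{"api": "drive_tool", "payload": {
  "steps": [
    {"dx": -0.001, "dy": 0.0015, "dz": 0.01, "twist": 0},
    {"dx": -0.001, "dy": 0.0015, "dz": 0.02, "twist": 0},
    {"dx": -0.001, "dy": 0.0015, "dz": 0.03, "twist": 0},
    {"dx": -0.001, "dy": 0.0015, "dz": 0.036, "twist": 0},
    {"dx": -0.001, "dy": 0.0015, "dz": 0.036, "twist": 0}
  ]
}}

```text
clock: 28.75
tcp_pos: [0.4106, 0.0836, 0.0648]
eef_rot: [1.0, 0.014, -0.001, 0.0]
contact_force: [-0.0, -0.1, -0.4]
opening: 0.467
finger_force: 30.0
```

Call:
{"api": "drive_tool", "payload": {
  "steps": [
    {"dx": 0, "dy": 0, "dz": 0.001, "twist": 0},
    {"dx": 0, "dy": 0, "dz": 0.002, "twist": 0},
    {"dx": 0, "dy": 0, "dz": 0.002, "twist": 0}
  ]
}}

```text
clock: 29.05
tcp_pos: [0.4112, 0.0837, 0.0641]
eef_rot: [1.0, 0.014, 0.0, 0.0]
contact_force: [-0.5, -0.0, -0.4]
opening: 0.471
finger_force: 30.0
```

Call:
{"api": "drive_tool", "payload": {
  "steps": [
    {"dx": 0, "dy": 0, "dz": 0.001, "twist": 0},
    {"dx": 0, "dy": 0, "dz": 0.0015, "twist": 0},
    {"dx": 0, "dy": 0, "dz": 0.0015, "twist": 0}
  ]
}}

```text
clock: 29.35
tcp_pos: [0.4112, 0.0837, 0.0627]
eef_rot: [1.0, 0.014, 0.0, -0.0]
contact_force: [-0.8, 0.6, 2.5]
opening: 0.466
finger_force: 30.0
```

Call:
{"api": "drive_tool", "payload": {
  "steps": [
    {"dx": 0, "dy": 0, "dz": 0, "twist": 0},
    {"dx": 0, "dy": 0, "dz": 0, "twist": 0},
    {"dx": 0, "dy": 0, "dz": 0, "twist": 0}
  ],
  "fingers": 0.38
}}

```text
clock: 29.65
tcp_pos: [0.4111, 0.0836, 0.0624]
eef_rot: [1.0, 0.014, -0.0, 0.0]
contact_force: [-1.0, 0.2, 0.2]
opening: 0.614
finger_force: 0.0
```

Call:
{"api": "drive_tool", "payload": {
  "steps": [
    {"dx": 0, "dy": 0, "dz": -0.05, "twist": 0},
    {"dx": 0, "dy": 0, "dz": -0.1, "twist": 0},
    {"dx": 0, "dy": 0, "dz": -0.13, "twist": 0},
    {"dx": 0, "dy": -0.03, "dz": -0.16, "twist": 0},
    {"dx": 0, "dy": -0.03, "dz": -0.16, "twist": 0}
  ]
}}

```text
clock: 30.15
tcp_pos: [0.4112, 0.1155, 0.2265]
eef_rot: [1.0, 0.014, 0.003, -0.001]
contact_force: [0.3, 0.9, -0.1]
opening: 0.622
finger_force: 0.0
```

```bash
python3 -c "
from h import *
snap('wrist','w14');snap('top','t14')
goX(.6194,.0728,.054)
for f in('w14','t14'): print(cap(f,.553,.0868,.102,.02),cap(f,.506,.0865,.106,.02),cap(f,.458,.0855,.106,.02),cap(f,.411,.084,.102,.022))
im=np.hstack([load('w14')['im'][:,:],cv2.resize(load('t14')['im'][150:290,240:320],(240,420))]);cv2.imwrite('pics/v14.png',im)"
```

```text
yaw 0.029 p [0.4104 0.1139 0.2225] dx 0.2059 dy 0.0292 dz 0.1685 t 30.2
(1733, array([0.5502, 0.0866, 0.1008]), array([0.03 , 0.035, 0.007])) (618, array([0.5069, 0.0861, 0.1043]), array([0.02 , 0.02 , 0.006])) (542, array([0.4576, 0.0851, 0.1044]), array([0.021, 0.02 , 0.007])) (1276, array([0.4069, 0.0829, 0.1008]), array([0.034, 0.034, 0.007]))
0 0 0 (68, array([0.4068, 0.0826, 0.102 ]), array([0.032, 0.031, 0.009]))
```

View pics/v14.png

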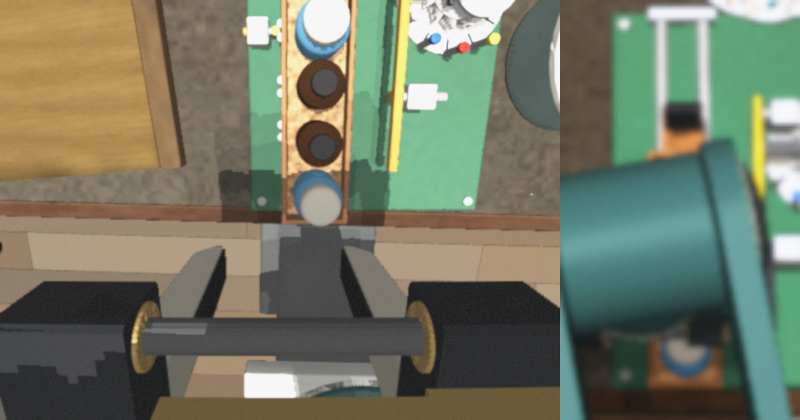

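The four items stand upright in the tray: caps at (326,20), (323,83), (321,146) and (321,203). Next is the handle.

Call:
{"api": "drive_tool", "payload": {
  "steps": [
    {"dx": 0.05, "dy": 0.01, "dz": 0, "twist": 0},
    {"dx": 0.204, "dy": 0.028, "dz": 0, "twist": 0},
    {"dx": 0.204, "dy": 0.028, "dz": 0, "twist": 0},
    {"dx": 0.204, "dy": 0.028, "dz": 0, "twist": 0},
    {"dx": 0.204, "dy": 0.028, "dz": 0.03, "twist": 0}
  ],
  "fingers": 0.35
}}

```text
clock: 30.75
tcp_pos: [0.6195, 0.0898, 0.1923]
eef_rot: [1.0, 0.013, 0.001, 0.0]
contact_force: [0.1, 0.5, -0.1]
opening: 0.648
finger_force: 0.0
```

Call:
{"api": "drive_tool", "payload": {
  "steps": [
    {"dx": 0, "dy": 0, "dz": 0.0, "twist": 0},
    {"dx": 0, "dy": 0, "dz": 0.03, "twist": 0},
    {"dx": 0, "dy": 0, "dz": 0.06, "twist": 0},
    {"dx": 0, "dy": 0, "dz": 0.07, "twist": 0},
    {"dx": 0, "dy": 0, "dz": 0.07, "twist": 0}
  ]
}}

```text
clock: 31.25
tcp_pos: [0.6138, 0.0911, 0.1218]
eef_rot: [1.0, 0.014, -0.001, 0.0]
contact_force: [-0.0, -0.7, 0.0]
opening: 0.647
finger_force: 0.0
```

```bash
python3 -c "
from h import *
goX(.6194,.0728,.054)"
```

```text
yaw 0.028 p [0.6138 0.0911 0.1218] dx 0.0032 dy 0.0005 dz 0.0678 t 31.2
```

Call:
{"api": "drive_tool", "payload": {
  "steps": [
    {"dx": 0.003, "dy": 0, "dz": 0.02, "twist": 0},
    {"dx": 0.003, "dy": 0, "dz": 0.045, "twist": 0},
    {"dx": 0.003, "dy": 0, "dz": 0.067, "twist": 0},
    {"dx": 0.003, "dy": 0, "dz": 0.067, "twist": 0},
    {"dx": 0.003, "dy": 0, "dz": 0.067, "twist": 0}
  ]
}}

```text
clock: 31.75
tcp_pos: [0.6185, 0.0914, 0.0575]
eef_rot: [1.0, 0.014, 0.001, -0.0]
contact_force: [0.8, -0.7, 0.9]
opening: 0.652
finger_force: 0.0
```

Call:
{"api": "drive_tool", "payload": {
  "steps": [
    {"dx": 0, "dy": 0, "dz": 0, "twist": 0},
    {"dx": 0, "dy": 0, "dz": 0, "twist": 0},
    {"dx": 0, "dy": 0, "dz": 0, "twist": 0},
    {"dx": 0, "dy": 0, "dz": 0, "twist": 0},
    {"dx": 0, "dy": 0, "dz": 0, "twist": 0}
  ],
  "fingers": 1
}}

```text
clock: 32.25
tcp_pos: [0.6183, 0.0909, 0.0561]
eef_rot: [1.0, 0.014, 0.0, 0.0]
contact_force: [0.7, -5.3, 4.7]
opening: 0.384
finger_force: 30.0
```

Call:
{"api": "drive_tool", "payload": {
  "steps": [
    {"dx": 0.002, "dy": 0, "dz": 0, "twist": 0},
    {"dx": 0.004, "dy": 0, "dz": 0, "twist": 0},
    {"dx": 0.007, "dy": 0, "dz": 0, "twist": 0},
    {"dx": 0.01, "dy": 0, "dz": 0, "twist": 0},
    {"dx": 0.013, "dy": 0, "dz": 0, "twist": 0}
  ]
}}

```text
clock: 32.75
tcp_pos: [0.6315, 0.0913, 0.0561]
eef_rot: [1.0, 0.014, 0.0, 0.0]
contact_force: [-0.3, -5.7, 5.2]
opening: 0.387
finger_force: 30.0
```

Call:
{"api": "drive_tool", "payload": {
  "steps": [
    {"dx": 0.004, "dy": 0, "dz": 0, "twist": 0},
    {"dx": 0.008, "dy": 0, "dz": 0, "twist": 0},
    {"dx": 0.013, "dy": 0, "dz": 0, "twist": 0},
    {"dx": 0.018, "dy": 0, "dz": 0, "twist": 0},
    {"dx": 0.023, "dy": 0, "dz": 0, "twist": 0}
  ]
}}

```text
clock: 33.25
tcp_pos: [0.6546, 0.092, 0.0561]
eef_rot: [1.0, 0.014, 0.0, 0.0]
contact_force: [-0.3, -4.6, 6.6]
opening: 0.383
finger_force: 30.0
```

Call:
{"api": "drive_tool", "payload": {
  "steps": [
    {"dx": 0.003, "dy": 0, "dz": 0, "twist": 0},
    {"dx": 0.006, "dy": 0, "dz": 0, "twist": 0},
    {"dx": 0.009, "dy": 0, "dz": 0, "twist": 0},
    {"dx": 0.0115, "dy": 0, "dz": 0, "twist": 0},
    {"dx": 0.0115, "dy": 0, "dz": 0, "twist": 0}
  ]
}}

```text
clock: 33.75
tcp_pos: [0.6664, 0.0923, 0.0562]
eef_rot: [1.0, 0.014, 0.001, 0.0]
contact_force: [4.0, -4.9, 3.6]
opening: 0.386
finger_force: 30.0
```

Call:
{"api": "drive_tool", "payload": {
  "steps": [
    {"dx": 0.001, "dy": 0, "dz": 0, "twist": 0},
    {"dx": 0.002, "dy": 0, "dz": 0, "twist": 0},
    {"dx": 0.002, "dy": 0, "dz": 0, "twist": 0}
  ]
}}

```text
clock: 34.05
tcp_pos: [0.668, 0.0924, 0.0561]
eef_rot: [1.0, 0.014, 0.001, 0.0]
contact_force: [0.9, -4.7, 5.7]
opening: 0.386
finger_force: 30.0
```

Call:
{"api": "drive_tool", "payload": {
  "steps": [
    {"dx": 0.0005, "dy": 0, "dz": 0, "twist": 0},
    {"dx": 0.0005, "dy": 0, "dz": 0, "twist": 0},
    {"dx": 0.0005, "dy": 0, "dz": 0, "twist": 0}
  ]
}}

```text
clock: 34.35
tcp_pos: [0.6684, 0.0924, 0.0562]
eef_rot: [1.0, 0.014, 0.0, 0.0]
contact_force: [-0.9, -5.7, 6.2]
opening: 0.381
finger_force: 30.0
```

Call:
{"api": "drive_tool", "payload": {
  "steps": [
    {"dx": 0, "dy": 0, "dz": 0, "twist": 0},
    {"dx": 0, "dy": 0, "dz": 0, "twist": 0},
    {"dx": 0, "dy": 0, "dz": 0, "twist": 0}
  ],
  "fingers": 0.4
}}

```text
clock: 34.65
tcp_pos: [0.6679, 0.093, 0.0552]
eef_rot: [1.0, 0.014, -0.0, -0.0]
contact_force: [0.3, 0.1, 0.1]
opening: 0.577
finger_force: 0.0
```

Call:
{"api": "drive_tool", "payload": {
  "steps": [
    {"dx": 0, "dy": 0, "dz": -0.03, "twist": 0},
    {"dx": 0, "dy": 0, "dz": -0.08, "twist": 0},
    {"dx": -0.02, "dy": 0, "dz": -0.12, "twist": 0},
    {"dx": -0.07, "dy": 0.0, "dz": -0.15, "twist": 0},
    {"dx": -0.12, "dy": 0.0, "dz": -0.16, "twist": 0}
  ]
}}

```text
clock: 35.15
tcp_pos: [0.5563, 0.0898, 0.2157]
eef_rot: [1.0, 0.014, 0.001, -0.0]
contact_force: [-0.5, 0.4, 0.5]
opening: 0.596
finger_force: 0.0
```

Call:
{"api": "drive_tool", "payload": {
  "steps": [
    {"dx": -0.07, "dy": 0, "dz": 0, "twist": 0},
    {"dx": -0.07, "dy": 0.0, "dz": 0, "twist": 0},
    {"dx": -0.07, "dy": 0.02, "dz": 0, "twist": 0},
    {"dx": -0.07, "dy": 0.02, "dz": 0, "twist": 0}
  ]
}}

```text
clock: 35.55
tcp_pos: [0.4868, 0.0669, 0.2137]
eef_rot: [1.0, 0.014, 0.001, 0.0]
contact_force: [0.4, -0.5, -1.4]
opening: 0.596
finger_force: 0.0
```

```bash
python3 -c "
from h import *
snap('wrist','w15')
for d in (.6,.556,.508,.457): print(cap('w15',d,.088,.104,.02))
print(bot.sense()['joint_pos'].round(3));go(.597,-.041,.061)
im=load('w15')['im'];cv2.imwrite('pics/w15.png',cv2.resize(im[0:240,200:520],(800,600),interpolation=cv2.INTER_CUBIC))"
```

```text
(1859, array([0.6026, 0.0875, 0.1018]), array([0.034, 0.034, 0.006]))
(636, array([0.557 , 0.0867, 0.1037]), array([0.02 , 0.02 , 0.009]))
(545, array([0.5076, 0.0862, 0.1034]), array([0.021, 0.02 , 0.009]))
(1192, array([0.4573, 0.0845, 0.102 ]), array([0.034, 0.033, 0.006]))
[ 0.086 -0.29   1.83   0.     1.601  1.63 ]
yaw 0.027 p [0.4872 0.0675 0.2135] dx 0.1069 dy 0.1114 dz 0.1525 t 35.6
```

View pics/w15.png

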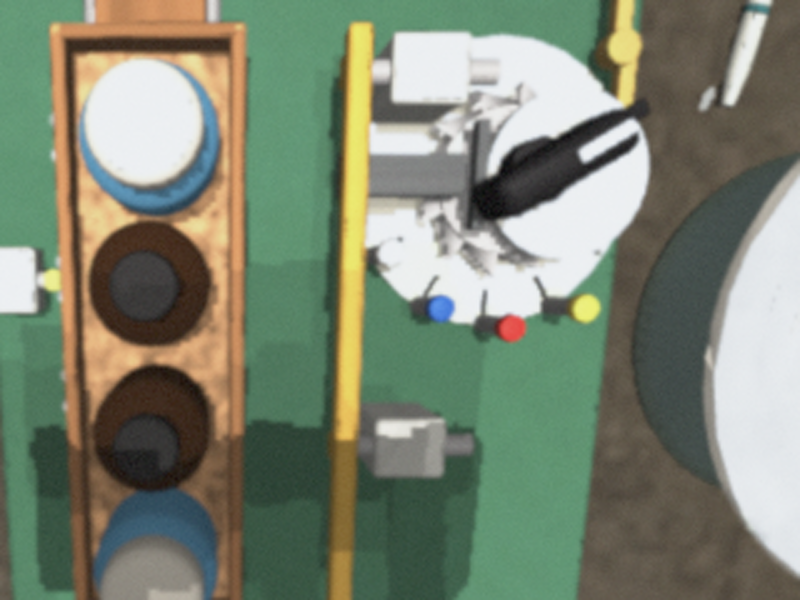

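The carrier advanced about 50 mm with everything upright. The pins run yellow (585,308), red (511,328), blue (440,308), white (390,252), so red is the fourth tooth, 2.094 rad. I'll go over the knob and turn −2.094 first.

Call:
{"api": "drive_tool", "payload": {
  "steps": [
    {"dx": 0.107, "dy": 0.111, "dz": 0, "twist": -0.75},
    {"dx": 0.107, "dy": 0.111, "dz": 0, "twist": -0.75},
    {"dx": 0.107, "dy": 0.111, "dz": 0, "twist": -0.75},
    {"dx": 0.107, "dy": 0.111, "dz": 0, "twist": -0.75},
    {"dx": 0.107, "dy": 0.111, "dz": 0, "twist": -0.75}
  ],
  "fingers": 0.55
}}

```text
clock: 36.1
tcp_pos: [0.5985, -0.041, 0.2117]
eef_rot: [0.925, 0.38, -0.001, -0.001]
contact_force: [0.1, 0.5, -1.3]
opening: 0.453
finger_force: 0.0
```

Call:
{"api": "drive_tool", "payload": {
  "steps": [
    {"dx": 0, "dy": 0, "dz": 0, "twist": -0.7},
    {"dx": 0, "dy": 0, "dz": 0, "twist": -0.7},
    {"dx": 0, "dy": 0, "dz": 0, "twist": -0.7},
    {"dx": 0, "dy": 0, "dz": 0, "twist": -0.7},
    {"dx": 0, "dy": 0, "dz": 0, "twist": -0.7}
  ]
}}

```text
clock: 36.6
tcp_pos: [0.5977, -0.0396, 0.2126]
eef_rot: [0.738, 0.675, -0.0, -0.0]
contact_force: [0.3, -0.1, 0.5]
opening: 0.451
finger_force: 0.0
```

Call:
{"api": "drive_tool", "payload": {
  "steps": [
    {"dx": 0, "dy": 0, "dz": 0, "twist": -0.64},
    {"dx": 0, "dy": 0, "dz": 0, "twist": -0.64},
    {"dx": 0, "dy": 0, "dz": 0, "twist": -0.64},
    {"dx": 0, "dy": 0, "dz": 0, "twist": -0.64},
    {"dx": 0, "dy": 0, "dz": 0, "twist": -0.64}
  ]
}}

```text
clock: 37.1
tcp_pos: [0.5977, -0.0396, 0.2127]
eef_rot: [0.488, 0.873, -0.0, -0.0]
contact_force: [-0.3, 0.2, -0.1]
opening: 0.447
finger_force: 0.0
```

```bash
python3 -c "
from h import *
snap('wrist','w16')
w=pts('w15');w16=pts('w16')
for f in ('w15','w16'):
  w=pts(f);m=(abs(w[...,2]-.091)<.005)&(np.hypot(w[...,0]-.597,w[...,1]+.041)<.04);q=w[m][:,:2]
  if len(q)>20:
    r=cv2.minAreaRect(q.astype(np.float32)*1000);print(f,len(q),r)
    U,S,V=np.linalg.svd(q-q.mean(0),full_matrices=False);print(np.arctan2(V[0,1],V[0,0]))
go(.597,-.041,.061)"
```

```text
w15 1149 ((596.84912109375, -40.406532287597656), (14.411083221435547, 44.927467346191406), 33.271575927734375)
2.1426095249510544
w16 872 ((596.7858276367188, -40.62113952636719), (13.681961059570312, 44.91202926635742), 31.372455596923828)
-1.014121657674781
yaw 2.121 p [ 0.5977 -0.0396  0.2127] dx -0.0008 dy -0.0013 dz 0.1517 t 37.1
```

Call:
{"api": "drive_tool", "payload": {
  "steps": [
    {"dx": 0, "dy": -0.001, "dz": 0.04, "twist": 0},
    {"dx": 0, "dy": -0.001, "dz": 0.08, "twist": 0},
    {"dx": 0, "dy": -0.001, "dz": 0.12, "twist": 0},
    {"dx": 0, "dy": -0.001, "dz": 0.148, "twist": 0},
    {"dx": 0, "dy": -0.001, "dz": 0.15, "twist": 0}
  ]
}}

```text
clock: 37.65
tcp_pos: [0.5947, -0.0401, 0.059]
eef_rot: [0.491, 0.871, -0.001, -0.003]
contact_force: [0.7, 0.0, 1.7]
opening: 0.448
finger_force: 0.0
```

Call:
{"api": "drive_tool", "payload": {
  "steps": [
    {"dx": 0, "dy": 0, "dz": 0, "twist": 0},
    {"dx": 0, "dy": 0, "dz": 0, "twist": 0},
    {"dx": 0, "dy": 0, "dz": 0, "twist": 0},
    {"dx": 0, "dy": 0, "dz": 0, "twist": 0},
    {"dx": 0, "dy": 0, "dz": 0, "twist": 0}
  ],
  "fingers": 1
}}

```text
clock: 38.15
tcp_pos: [0.5975, -0.0407, 0.0651]
eef_rot: [0.491, 0.871, 0.001, 0.001]
contact_force: [3.3, 2.4, 6.9]
opening: 0.212
finger_force: 30.0
```

```bash
python3 -c "
from h import *
s=bot.sense();print(s['contact_force'].round(1),s['moment'].round(2),s['opening']*93,s['finger_force']);go(.5968,-.0405,.061)"
```

```text
[3.3 2.4 6.9] [ 0.38 -0.65  0.03] 19.679122142689625 30.004156529903412
yaw 2.116 p [ 0.5975 -0.0407  0.0651] dx 0.0005 dy -0.0005 dz 0.0041 t 38.1
```

Call:
{"api": "drive_tool", "payload": {
  "steps": [
    {"dx": 0, "dy": 0, "dz": 0, "twist": 0.05},
    {"dx": 0, "dy": 0, "dz": 0, "twist": 0.1},
    {"dx": 0, "dy": 0, "dz": 0, "twist": 0.2},
    {"dx": 0, "dy": 0, "dz": 0, "twist": 0.3},
    {"dx": 0, "dy": 0, "dz": 0, "twist": 0.4}
  ]
}}

```text
clock: 38.65
tcp_pos: [0.5973, -0.0407, 0.065]
eef_rot: [0.655, 0.755, 0.001, 0.001]
contact_force: [0.4, 1.4, 9.1]
opening: 0.213
finger_force: 30.0
```

```bash
python3 -c "
from h import *
s=bot.sense();print(s['contact_force'].round(1),s['moment'].round(2),s['opening']*93,s['finger_force']);go(.5968,-.0405,.061)"
```

```text
[0.4 1.4 9.1] [ 0.19 -0.25  0.19] 19.780774266837437 30.00326693058014
yaw 1.712 p [ 0.5973 -0.0407  0.065 ] dx 0.0003 dy -0.0005 dz 0.0040 t 38.6
```

Call:
{"api": "drive_tool", "payload": {
  "steps": [
    {"dx": 0, "dy": 0, "dz": 0, "twist": 0.12},
    {"dx": 0, "dy": 0, "dz": 0, "twist": 0.24},
    {"dx": 0, "dy": 0, "dz": 0, "twist": 0.36},
    {"dx": 0, "dy": 0, "dz": 0, "twist": 0.48},
    {"dx": 0, "dy": 0, "dz": 0, "twist": 0.6}
  ]
}}

```text
clock: 39.15
tcp_pos: [0.5969, -0.0407, 0.065]
eef_rot: [0.85, 0.527, 0.001, 0.0]
contact_force: [-1.9, 1.4, 9.7]
opening: 0.215
finger_force: 30.0
```

Call:
{"api": "drive_tool", "payload": {
  "steps": [
    {"dx": 0, "dy": 0, "dz": 0, "twist": 0.12},
    {"dx": 0, "dy": 0, "dz": 0, "twist": 0.24},
    {"dx": 0, "dy": 0, "dz": 0, "twist": 0.36},
    {"dx": 0, "dy": 0, "dz": 0, "twist": 0.48},
    {"dx": 0, "dy": 0, "dz": 0, "twist": 0.6}
  ]
}}

```text
clock: 39.65
tcp_pos: [0.5966, -0.0404, 0.0649]
eef_rot: [0.967, 0.253, 0.001, -0.0]
contact_force: [-6.0, 4.0, 11.2]
opening: 0.214
finger_force: 30.0
```

```bash
python3 -c "
from h import *
s=bot.sense();print(s['contact_force'].round(1),s['moment'].round(2),s['opening']*93,s['finger_force']);go(.5968,-.0405,.061)
snap('wrist','w17')"
```

```text
[-6.   4.  11.2] [0.67 1.   0.14] 19.875078049033867 29.99949485063553
yaw 0.511 p [ 0.5966 -0.0404  0.0649] dx 0.0001 dy 0.0001 dz 0.0039 t 39.6
```

View pics/w17.png

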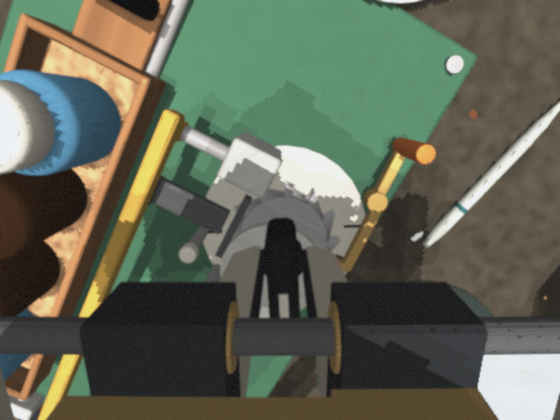

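Call:
{"api": "drive_tool", "payload": {
  "steps": [
    {"dx": 0, "dy": 0, "dz": 0, "twist": 0.13},
    {"dx": 0, "dy": 0, "dz": 0, "twist": 0.26},
    {"dx": 0, "dy": 0, "dz": 0, "twist": 0.39},
    {"dx": 0, "dy": 0, "dz": 0, "twist": 0.52},
    {"dx": 0, "dy": 0, "dz": 0, "twist": 0.65}
  ]
}}

```text
clock: 40.2
tcp_pos: [0.5965, -0.04, 0.0649]
eef_rot: [0.998, -0.069, 0.0, -0.001]
contact_force: [-6.1, 6.9, 12.4]
opening: 0.21
finger_force: 30.0
```

Call:
{"api": "drive_tool", "payload": {
  "steps": [
    {"dx": 0, "dy": 0, "dz": 0, "twist": 0.03},
    {"dx": 0, "dy": 0, "dz": 0, "twist": 0.03},
    {"dx": 0, "dy": 0, "dz": 0, "twist": 0.03}
  ]
}}

```text
clock: 40.5
tcp_pos: [0.5966, -0.04, 0.065]
eef_rot: [0.997, -0.082, 0.0, -0.001]
contact_force: [-6.0, 7.4, 12.0]
opening: 0.217
finger_force: 30.0
```

```bash
python3 -c "
from h import *
s=bot.sense();print(s['contact_force'].round(1),s['moment'].round(2),s['opening']*93,s['finger_force']);go(.5968,-.0405,.061)
snap('wrist','w18')
w=pts('w18');m=(abs(w[...,2]-.091)<.005)&(np.hypot(w[...,0]-.597,w[...,1]+.041)<.03);q=w[m][:,:2]
print(len(q),cv2.minAreaRect(q.astype(np.float32)*1000) if len(q)>9 else 0)"
```

```text
[-6.   7.4 12. ] [1.31 1.19 0.19] 20.136524007941738 30.002786815166473
yaw -0.164 p [ 0.5966 -0.04    0.065 ] dx 0.0003 dy 0.0005 dz 0.0040 t 40.5
3386 ((602.3582763671875, -39.808807373046875), (40.51939010620117, 37.7769889831543), 44.18601608276367)
```

Call:
{"api": "drive_tool", "payload": {
  "steps": [
    {"dx": 0, "dy": 0, "dz": 0, "twist": 0},
    {"dx": 0, "dy": 0, "dz": 0, "twist": 0},
    {"dx": 0, "dy": 0, "dz": 0, "twist": 0},
    {"dx": 0, "dy": 0, "dz": 0, "twist": 0}
  ],
  "fingers": 0.5
}}

```text
clock: 40.95
tcp_pos: [0.5964, -0.0408, 0.0633]
eef_rot: [0.997, -0.082, -0.0, 0.0]
contact_force: [-0.7, -0.4, -0.1]
opening: 0.488
finger_force: 0.0
```

Call:
{"api": "drive_tool", "payload": {
  "steps": [
    {"dx": 0, "dy": 0, "dz": -0.03, "twist": 0},
    {"dx": 0, "dy": 0, "dz": -0.07, "twist": 0},
    {"dx": 0, "dy": 0, "dz": -0.12, "twist": 0},
    {"dx": -0.03, "dy": 0, "dz": -0.16, "twist": 0},
    {"dx": -0.08, "dy": 0, "dz": -0.17, "twist": 0}
  ]
}}

```text
clock: 41.45
tcp_pos: [0.5195, -0.0281, 0.2374]
eef_rot: [0.997, -0.082, 0.002, 0.0]
contact_force: [-1.0, -0.2, -0.3]
opening: 0.497
finger_force: 0.0
```

Call:
{"api": "drive_tool", "payload": {
  "steps": [
    {"dx": -0.06, "dy": 0, "dz": 0, "twist": 0},
    {"dx": -0.06, "dy": 0, "dz": 0, "twist": 0},
    {"dx": -0.06, "dy": 0, "dz": 0, "twist": 0}
  ]
}}

```text
clock: 41.75
tcp_pos: [0.4585, -0.0179, 0.2339]
eef_rot: [0.997, -0.082, 0.001, 0.0]
contact_force: [-0.2, -0.1, -0.2]
opening: 0.5
finger_force: 0.0
```

```bash
python3 -c "
from h import *
snap('wrist','w19')
w=pts('w19');m=(abs(w[...,2]-.091)<.005)&(np.hypot(w[...,0]-.597,w[...,1]+.041)<.03);q=w[m][:,:2]
print(len(q),cv2.minAreaRect(q.astype(np.float32)*1000))
for d in (.6,.556,.508,.457): print(cap('w19',d,.088,.104,.02))
im=load('w19')['im'];cv2.imwrite('pics/v19.png',cv2.resize(im[0:300,100:500],(800,600),interpolation=cv2.INTER_CUBIC))"
```

```text
901 ((595.0543823242188, -40.984535217285156), (41.265350341796875, 13.289271354675293), 2.536039352416992)
(1628, array([0.6022, 0.0873, 0.1019]), array([0.034, 0.034, 0.006]))
(583, array([0.5567, 0.0865, 0.1033]), array([0.02 , 0.02 , 0.009]))
(539, array([0.5074, 0.0857, 0.1034]), array([0.021, 0.021, 0.008]))
(1088, array([0.4566, 0.0843, 0.1017]), array([0.034, 0.032, 0.005]))
```

View pics/v19.png

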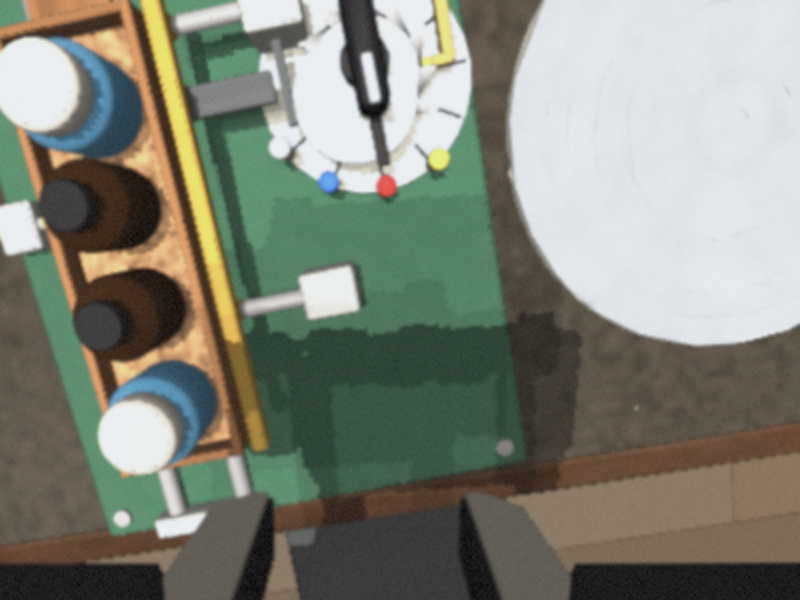

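The pointer (382,165) lies at the red pin (386,186). The yellow bar is at the tray and all four items stand upright at the middle station, so I'm handing in.

```bash
python3 -c "
from plant import bot
print(bot.finish_job())"
```

```text
the job is handed in; nothing more can be done
None
```

I've handed the job in, with no verdict returned: all four jars and bottles stand upright in the tray, the carrier sits at the middle station, and the knob is caught at the red pin with the yellow bar drawn up to the tray.

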